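# Make the stencil press ready and clear its brushes

### The arm

A 6-joint arm with a two-finger parallel gripper is mounted at the origin on a cart in front of the work surface, level with it; the furniture and walls round the work are solid. World frame = base frame: x ahead of the robot, y to its left, z up, the work surface at z = 0. Lengths are in mm, angles in rad, forces in N, time in s.
With the tool pointing down it reaches from about 250 to 800 mm from the base axis. Payload 8.5 kg.
Tool frame: the origin (TCP) lies at the very end of the fingers, on their centre line; the grasp point (between the pads) lies 19 mm behind it (env.grip_depth is the z of the grasp point in the tool frame, in mm); z points along the fingers, y is the line along which they close (so a half turn about z gives the same grasp; the last joint's range is limited). The gripper opens to 85 mm and grips with 20 to 120 N. Pads are 22 mm wide; open, the fingers measure 114 mm over their backs; the gripper's body (76 mm by 85 mm) begins 54 mm behind the grasp point. The pads swing forward as they close: fully open they stand 13 mm farther back than shut.
Start: joints at [1.329, 0.238, -0.013, 1.319, 0, 1.571], TCP at [125.699, 509.685, 231.276] pointing down, gripper open.
Joint ranges: [-2.66, 2.66], [-1.03, 1.9], [-1.14, 1.46], [-1.82, 2.27], [-1.45, 1.34], [-3.14, 3.14]. Speed limits (rad/s): [2.22, 2.22, 2.79, 3.14, 3.14, 3.14].

### API

Orientations are given as a rotation vector (axis times angle).
In Python, from plant import env gives the robot as it stands.
- The arm moves only by the tool carry_out, never from a script. Its argument "motion" is a list of rows, each an object of numbers: "x", "y", "z": the shift along the tool's x, y, z scaled (see below); "wx", "wy", "wz": the turn, a rotation vector about the tool's x, y, z scaled (see below). A call has 1 to 20 rows; each row is the pose to reach, as a shift and turn from the pose commanded when the call began, along the tool's axes at that moment, turning the shorter way round; what a row does not reach only later rows make up. The controller multiplies each number of a shift by 0.25 m and each number of a turn by pi rad. A row lasts 1/10 s, in which the tool goes at most 50 mm and 8.59 degrees, less where a joint would pass 70% of its speed; a pose out of reach is approached as far as the arm can. A call with a number of a shift or a turn outside -1 to 1 is refused whole. A call with a gripper value outside its range is refused whole. "claw" is the opening, from -1 (shut) to 1 (fully open), set as the call begins (left out, the last holds). The fingers move at their own pace and stop on an object; "grip_force" is the grip in N (left out, the last holds). Time passes only in rows, so rows that repeat a pose let the fingers close. It gives the time, the measured TCP pose, the force, the opening and the grip force at its end, in the units of the state.
- env.get_state(): the state, without advancing time (a new reading comes with each control period).
- env.grab_frame(name): name is "scene" or "top" or "wrist"; returns the picture (400x640x3 uint8, red, green, blue); there is no depth.
- env.camera_model(name): a dict with "mtx" (3x3 intrinsics, pixels), "R" (3x3) and "t" (3): a world point X has camera coordinates R X + t. Camera axes: x right, y down, z forward; pixel columns grow to the right and rows downward; lengths in mm; the calibration is good to about 2 mm. A picture is of the moment at which its call begins: read the wrist's pose just before it. camera_model takes no time and is no camera call; for the wrist camera it gives the pose at the moment of the call.
- env.close_job(): hands the job in; it is judged then, once.
The state is a dict: "time": time; "joints": joint angles; "qd": joint speeds; "joint_torque": joint torques, N m; "position": TCP position; "tcp_rot": TCP orientation; "contact_force": force on the tool from outside, world axes, zero at the start; "moment": the same for the moment, N m; "grip_width": finger opening in mm; "grasp_force": force on a finger pad.
Only numpy, scipy, OpenCV 4.12 (cv2) and the standard library are available. Lean on these libraries where they do the work, as an engineer would, in place of code of your own. Each camera call takes 0.05 s, during which the arm holds its last target. There are 200 camera calls.

### The job

Make the little stencil press ready for the next run. Stand every used brush in the steel brush bin, handle down and bristles up, leaning out over the side with the drip lip; lower the frame by its black handle until it rests on its stop screws, then slide the gauge blade in under the front rail, straight and midway between the two stop screws, until its scribed line is level with the front edge of the rail, and then swing both latches fully over the rail. Leave the gauge there, as I shall set the stop screws down onto it, and do not knock over the glue bottle or the black ink jar.

Things in the scene. Friction and masses are not known exactly. Their poses are not given: they have to be found in the camera images.
- press: Stencil press, fixed: white board 330 x 240 x 12 mm, an aluminium frame hinged over it. Origin on the table below the front edge of the lowered frame's front rail, mid width; x points into the press, y left, z up. The board runs from x = -80 mm (open apron before the rail) to 250. Two brass stop screws at x = 12, y = +-70 mm, 14 mm thick, hold the lowered frame 7 mm above the board
- frame (a joint): Tilt of the frame (200 long, 190 wide, rails 24 wide and 22 mm high, steel stencil sheet at its underside) about its hinge (axis along the press's y, at x = 215 mm, 30 mm above the table): 0 = down on the stop screws, grows as it rises (1.0 = raised 57 degrees). A friction hinge keeps it where it is left; lowering it by the handle takes 2 to 5 N
- frame_handle (a point): Middle of the grip bar of the frame's black D-handle on the front rail: a round bar 10 mm thick along the press's y, 60 mm between leg centres, 32 mm above the rail's top; 73 mm above the table when the frame is down
- gap_mouth (a point): Middle of the mouth of the gap, on the board's top surface (12 mm above the table) at the front edge of the lowered front rail; axes as the press's
- latch_left (a joint): Swing latch at the left end of the front rail: flat steel arm on a vertical pivot 12 mm in x behind the gap mouth and 107 mm to its left. 0 = arm points to the robot's side, clear of the rail; grows as it swings (anticlockwise seen from above) over the rail; 1.57 = fully over, the end of its travel. It stays where it is left; 1 to 2 N at the knob move it
- latch_right (a joint): Swing latch at the right end of the front rail: flat steel arm on a vertical pivot 12 mm in x behind the gap mouth and 107 mm to its right. 0 = arm points to the robot's side, clear of the rail; grows as it swings (clockwise seen from above) over the rail; 1.57 = fully over, the end of its travel. It stays where it is left; 1 to 2 N at the knob move it
- latch_left_knob (a point): Middle of the upright black knob of latch_left (16 mm thick, 22 mm tall, from 52 to 74 mm above the table), 52 mm from its pivot; the point lies 66 mm above the table
- latch_right_knob (a point): Middle of the upright black knob of latch_right (16 mm thick, 22 mm tall, from 52 to 74 mm above the table), 52 mm from its pivot; the point lies 66 mm above the table
- gauge: Gauge: flat steel blade 36 mm wide and 5 mm thick with a grey handle 80 x 26 x 20 mm, underside flat all along. Origin on the underside below the middle of the handle; x points along the blade to its tip, z up as it lies. Blade runs from x = 40 to 160 mm; 0.18 kg. Grip the handle across its 26 mm
- gauge_line (a point): Middle of the black scribed line across the blade (at the underside), 105 mm from the gauge's origin and 55 mm from the blade's tip
- gauge_tip (a point): Middle of the blade's tip, at the underside
- brush_bin: Grey sheet steel bin, screwed down: inside 90 mm (x) by 240 mm (y), 86 mm deep, walls 3 mm, floor 5 mm thick, rim 91 mm above the table. Three 3 mm dividers, 8 mm below the rim, make four equal bays along y. Origin: middle of its underside. The long side at +x (roughly away from the robot) carries the drip lip, a 50 mm strip sloping up and out from the rim at 24 degrees
- brush_1: Flat brush, 215 mm long, 38 mm wide at the bristles, 14 mm thick, lying; may be absent. Origin: middle, on the underside; bristles toward local -y, handle end at +y, z up as it lies. Handle 20 mm wide, 11 mm thick, widening to 32; the last 75 mm are a straight-sided head, first the metal ferrule, then the bristles. Balance point about 100 mm from the handle end; 0.075 kg
- brush_2: Flat brush, 215 mm long, 38 mm wide at the bristles, 14 mm thick, lying; may be absent. Origin: middle, on the underside; bristles toward local -y, handle end at +y, z up as it lies. Handle 20 mm wide, 11 mm thick, widening to 32; the last 75 mm are a straight-sided head, first the metal ferrule, then the bristles. Balance point about 100 mm from the handle end; 0.075 kg
- brush_3: Flat brush, 215 mm long, 38 mm wide at the bristles, 14 mm thick, lying; may be absent. Origin: middle, on the underside; bristles toward local -y, handle end at +y, z up as it lies. Handle 20 mm wide, 11 mm thick, widening to 32; the last 75 mm are a straight-sided head, first the metal ferrule, then the bristles. Balance point about 100 mm from the handle end; 0.075 kg
- brush_4: Flat brush, 215 mm long, 38 mm wide at the bristles, 14 mm thick, lying; may be absent. Origin: middle, on the underside; bristles toward local -y, handle end at +y, z up as it lies. Handle 20 mm wide, 11 mm thick, widening to 32; the last 75 mm are a straight-sided head, first the metal ferrule, then the bristles. Balance point about 100 mm from the handle end; 0.075 kg
- brush_1_head (a point): Tip of the bristles of brush_1
- brush_2_head (a point): Tip of the bristles of brush_2
- brush_3_head (a point): Tip of the bristles of brush_3
- brush_4_head (a point): Tip of the bristles of brush_4
- glue_bottle: White glue bottle, 52 mm wide, 152 mm tall, standing; z is its upright axis; leave it standing
- ink_jar: Black ink jar, 84 mm wide, 108 mm tall, standing; leave it standing

How it is judged (in metres and radians):
On the way, in this order (a step that is already met when the one before it is completed fails the run):
1. the frame is down on its stop screws (value of joint frame below 0.04 rad), for 0.2 s.
2. with the frame down and the latches still clear, the gauge lies under the front rail, straight, between the stop screws, its line level with the rail's front edge (value of joint frame below 0.04 rad and value of joint each of latch_left, latch_right below 0.6 rad and x of gauge_line in the frame of gap_mouth between -0.008 and 0.008 m and y of gauge_line in the frame of gap_mouth between -0.03 and 0.03 m and z of gauge_tip in the frame of gap_mouth below 0.006 m and x of gauge_tip in the frame of gap_mouth above 0.03 m and angle between the x axis of gauge and the x axis of press, either way round below 0.2 rad), for 0.3 s.
3. both latches are swung fully over the rail (value of joint each of latch_left, latch_right above 1.4 rad), for 0.2 s.
At the end, for the whole second after the job is handed in: Brushes at rest in the bin, handle down, under 55 degrees from upright, bristles past the lip-side rim; frame down (0.04 rad); gauge under the rail, straight (0.2 rad), line within 8 mm of the rail's front edge and 30 mm of mid width; latches over 1.4 rad; bottle and jar upright (all of step 3 and value of joint frame below 0.04 rad and x of gauge_line in the frame of gap_mouth between -0.008 and 0.008 m and y of gauge_line in the frame of gap_mouth between -0.03 and 0.03 m and z of gauge_tip in the frame of gap_mouth below 0.006 m and x of gauge_tip in the frame of gap_mouth above 0.03 m and angle between the x axis of gauge and the x axis of press, either way round below 0.2 rad and linear speed of each of gauge, brush_1, brush_2, brush_3, brush_4 below 0.05 m/s and x of brush_1 in the frame of brush_bin between -0.03 and 0.05 m and y of brush_1 in the frame of brush_bin between -0.122 and 0.122 m and z of each of brush_1, brush_2, brush_3, brush_4 in the frame of brush_bin below 0.115 m and angle between each of brush_1, brush_2, brush_3, brush_4's own y axis and vertical above 2.18 rad and x of each of brush_1_head, brush_2_head, brush_3_head, brush_4_head in the frame of brush_bin above 0.055 m and z of each of brush_1_head, brush_2_head, brush_3_head, brush_4_head in the frame of brush_bin above 0.115 m and x of brush_2 in the frame of brush_bin between -0.03 and 0.05 m and y of brush_2 in the frame of brush_bin between -0.122 and 0.122 m and x of brush_3 in the frame of brush_bin between -0.03 and 0.05 m and y of brush_3 in the frame of brush_bin between -0.122 and 0.122 m and x of brush_4 in the frame of brush_bin between -0.03 and 0.05 m and y of brush_4 in the frame of brush_bin between -0.122 and 0.122 m); the robot touches nothing.
It fails at once if glue bottle knocked over (angle between glue_bottle's own z axis and vertical above 0.6 rad).
It fails at once if ink jar knocked over (angle between ink_jar's own z axis and vertical above 0.6 rad).
Of brush_1, brush_2, brush_3, brush_4 only 3 to 4 are there at a start; the rules pass over those that are not, and their reading is None.
At some moment in a run one of brush_1, brush_2 may be knocked a few centimetres aside while the robot is not near it.
It also fails if it takes over 210 s, if anything falls off the work surface, if the arm or the gripper's body presses on something with over 40 N, if the wrist force passes 120 N, or if a joint passes its speed limit or range.

## Working session

There is one attempt and no reset: what is moved stays moved. The work goes in short steps, Python scripts to look and compute and a tool call to move; the robot and the scene stay as the last step left them, time stands still between calls to the robot, and variables do not carry over. Pictures are saved under pics/ and viewed, at most 14 in all, crops included, and the job is handed in when it is done.

Besides the shell and the picture viewer there is one more tool, called after "Request:" as name(argument=value, ...), one argument or row to a line, values as JSON. carry_out: Moves the arm, as the interface text tells. Shifts and turns lie within -1 to 1; 1 stands for 0.25 m of shift or pi rad of turn. Its arguments: {"type":"object","properties":{"motion":{"type":"array","items":{"type":"object","properties":{"x":{"type":"number"},"y":{"type":"number"},"z":{"type":"number"},"wx":{"type":"number"},"wy":{"type":"number"},"wz":{"type":"number"}}}},"claw":{"type":"number"},"grip_force":{"type":"number"}},"required":["motion"]}

```bash
mkdir -p pics; ls; python3 - <<'E'
from plant import env
import cv2,numpy as np
np.set_printoptions(precision=4,suppress=True)
for n in("scene","top","wrist"):
    m=env.camera_model(n);print(n,m)
    cv2.imwrite(f"pics/{n}0.png",env.grab_frame(n)[:,:,::-1])
print(env.get_state(),env.grip_depth)
E
```

```text
pics
scene {'mtx': array([[443.1995,   0.    , 322.6986],
       [  0.    , 443.1995, 196.373 ],
       [  0.    ,   0.    ,   1.    ]]), 'R': array([[-0.9935,  0.1132, -0.0114],
       [ 0.0629,  0.4628, -0.8842],
       [-0.0948, -0.8792, -0.4669]]), 't': array([ 584.1108,   51.0511, 1407.4781])}
top {'mtx': array([[441.6517,   0.    , 313.9146],
       [  0.    , 441.6517, 198.7649],
       [  0.    ,   0.    ,   1.    ]]), 'R': array([[ 0.0102, -0.9999, -0.0133],
       [-0.9887, -0.0081, -0.1495],
       [ 0.1493,  0.0147, -0.9887]]), 't': array([   3.0643,  577.2357, 1141.1471])}
wrist {'mtx': array([[280.2894,   0.    , 319.6383],
       [  0.    , 280.2894, 198.6716],
       [  0.    ,   0.    ,   1.    ]]), 'R': array([[ 0.239 ,  0.971 , -0.0014],
       [ 0.93  , -0.2285,  0.288 ],
       [ 0.2793, -0.0701, -0.9576]]), 't': array([-525.6108,  -37.0132,  378.0992])}
{'time': 0.15, 'joints': array([ 1.329 ,  0.2387, -0.0141,  1.3192, -0.    ,  1.5708]), 'qd': array([-0.0006, -0.0017,  0.0026, -0.0008, -0.0002,  0.0003]), 'joint_torque': array([ -0.0005, -53.9078,  34.6599,   0.0145,  -0.    ,   0.    ]), 'position': array([125.6381, 509.4245, 230.7883]), 'tcp_rot': array([-0.3789, -3.1185,  0.0018]), 'contact_force': array([ 0.5117,  0.6689, -0.0985]), 'moment': array([-0.0581, -0.0217,  0.0115]), 'grasp_force': 0.0, 'grip_width': 85.15133092049312} -18.700000000000003
```

View pics/top0.png

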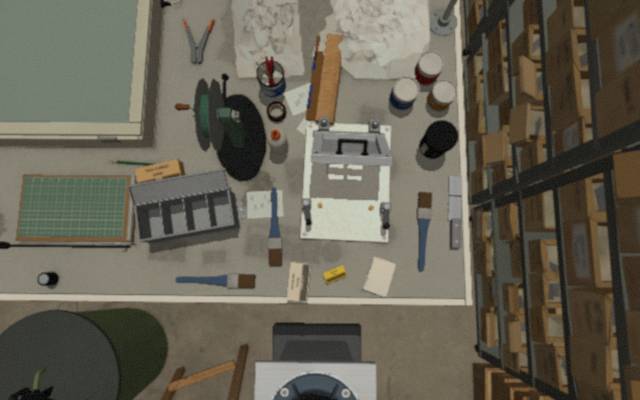

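View pics/scene0.png

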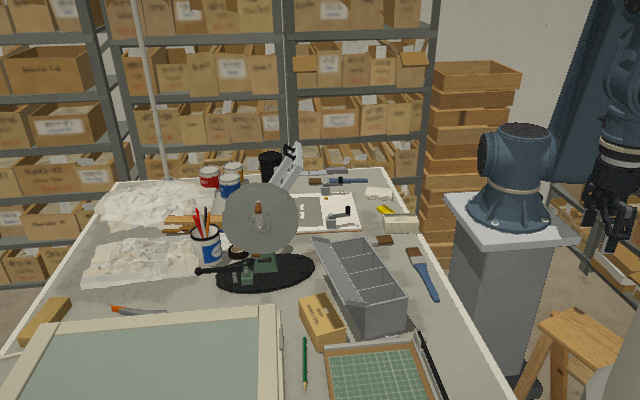

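The top view shows three brushes at about (215,281), (275,227) and (425,230), the gauge at (455,212), the bin at (185,205) and the press at (347,180) with its frame raised. The jar is at (438,138) and the bottle at (277,135). I'll enlarge it and measure.

```bash
cat > h.py <<'E'
from plant import env
import cv2,numpy as np
from scipy.spatial.transform import Rotation as Ro
np.set_printoptions(precision=3,suppress=True,linewidth=150)
def snap(n):
    m=env.camera_model(n); return m,env.grab_frame(n)
def ray(m,uv):
    d=np.linalg.solve(m["mtx"],np.r_[uv,1.]); return -m["R"].T@m["t"], m["R"].T@d
def onz(m,uv,z):
    c,d=ray(m,uv); return c+d*(z-c[2])/d[2]
def proj(m,X):
    p=m["mtx"]@(m["R"]@np.asarray(X,float)+m["t"]); return p[:2]/p[2]
def tri(obs):  # [(m,uv),...] least-squares point of rays and residual (mm)
    A=np.zeros((3,3));b=np.zeros(3);L=[]
    for m,uv in obs:
        c,d=ray(m,uv);d/=np.linalg.norm(d);P=np.eye(3)-np.outer(d,d);A+=P;b+=P@c;L.append((c,P))
    X=np.linalg.solve(A,b);return X,[np.linalg.norm(P@(X-c)) for c,P in L]
def go(pos,R,st=None):
    """shift/turn (in units of the move) from present pose to pos with rotation R"""
    s=st or env.get_state();R0=Ro.from_rotvec(s["tcp_rot"])
    return R0.inv().apply(np.array(pos)-s["position"])/250,(R0.inv()*R).as_rotvec()/np.pi
def tool(z,y):
    z=np.array(z,float);z/=np.linalg.norm(z);y=np.array(y,float);y-=z*(y@z);y/=np.linalg.norm(y)
    return Ro.from_matrix(np.c_[np.cross(y,z),y,z])
def blobs(img,lo,hi,amin=60):
    k=cv2.inRange(cv2.cvtColor(img,cv2.COLOR_RGB2HSV),lo,hi)
    return [c for c in cv2.findContours(k,0,1)[0] if cv2.contourArea(c)>amin]
E
python3 - <<'E'
from h import *
im=cv2.imread("pics/top0.png");m=env.camera_model("top")
cv2.imwrite("pics/top0c.png",cv2.resize(im[110:310,130:470],None,fx=2.35,fy=2.35,interpolation=cv2.INTER_CUBIC))
print(-m["R"].T@m["t"])
for c in blobs(im[:,:,::-1],(100,60,40),(125,255,255)):
    r=cv2.minAreaRect(c);b=cv2.boxPoints(r);print(r,cv2.contourArea(c),[onz(m,p,8)[:2] for p in b])
E
```

```text
[ 400.287   -9.038 1214.543]
((201.0, 280.5), (9.0, 50.0), 90.0) 222.0 [array([368.34 , 379.568]), array([369.766, 244.055]), array([345.911, 243.099]), array([344.455, 378.204])]
((423.5, 244.0), (50.0, 9.0), 90.0) 237.0 [array([ 528.909, -279.138]), array([ 529.125, -303.673]), array([ 394.036, -299.855]), array([ 393.787, -275.727])]
((274.5, 212.0), (48.0, 9.0), 90.0) 185.0 [array([611.765, 131.179]), array([611.961, 106.157]), array([478.9  , 103.223]), array([478.67 , 127.839])]
((400.6000061035156, 104.20001983642578), (19.60611915588379, 8.854376792907715), 18.43494987487793) 68.0 [array([ 853.472, -204.739]), array([ 878.58 , -213.104]), array([ 860.336, -265.646]), array([ 835.35 , -257.153])]
((277.5538330078125, 89.96922302246094), (8.43436050415039, 19.101346969604492), 60.2551155090332) 72.0 [array([894.429, 146.42 ]), array([923.327,  99.305]), array([901.211,  86.815]), array([872.455, 133.837])]
```

View pics/top0c.png

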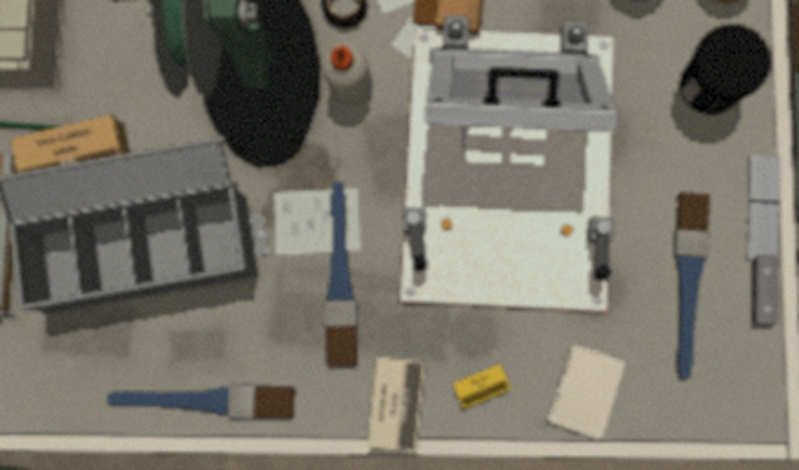

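The crop shows the brushes' handle ends and tips, the stop screws at (447,224) and (566,230), the latch knobs at (420,262) and (602,270), and the gauge with its tip at (764,156) and its handle at the bottom. I'll convert these to rough world positions.

```bash
python3 - <<'E'
from h import *
m=env.camera_model("top")
P=dict(A_end=(108,398,6),A_tip=(294,402,7),B_end=(338,184,6),B_tip=(341,366,7),C_end=(685,377,6),C_tip=(693,194,7),
 g_end=(764,325,20),g_j=(764,257,5),g_tip=(764,156,5),bL=(402,300,12),bR=(608,310,12),bBL=(415,32,12),bBR=(613,38,12),sL=(447,224,19),sR=(566,230,19),
 kL=(420,262,74),kR=(602,270,74),rimNL=(24,308,91),rimNR=(252,268,91),lipL=(0,180,111),lipR=(225,145,111),barL=(494,72,224),barR=(554,75,224),ink=(742,55,108),glue=(341,57,152))
for k,(u,v,z) in P.items(): print(k,onz(m,(u/2.35+130-.3,v/2.35+110-.3),z))
s=env.get_state()
# view pose: TCP over press apron, tool down, tool y along -y world...
for nm,p in dict(press=(420,-40,330)).items():
    for d in ((-1,0,0),(1,0,0)):
        print(nm,go(p,tool((0,0,-1),np.cross((0,0,-1),d))))
E
```

```text
A_end [360.122 380.677   6.   ]
A_tip [357.915 165.927   7.   ]
B_end [612.199 121.58    6.   ]
B_tip [399.276 112.926   7.   ]
C_end [ 390.842 -281.972    6.   ]
C_tip [ 603.378 -296.638    7.   ]
g_end [ 450.424 -370.108   20.   ]
g_j [ 529.921 -377.58     5.   ]
g_tip [ 649.955 -382.053    5.   ]
bL [475.5    43.525  12.   ]
bR [ 466.225 -194.142   12.   ]
bBL [797.507  32.596  12.   ]
bBR [ 791.417 -204.985   12.   ]
sL [563.726  -7.819  19.   ]
sR [ 557.862 -145.851   19.   ]
kL [513.651  21.562  74.   ]
kR [ 506.602 -178.673   74.   ]
rimNL [458.049 450.292  91.   ]
rimNR [503.784 203.882  91.   ]
lipL [595.307 477.945 111.   ]
lipR [635.908 234.431 111.   ]
barL [687.062 -53.045 224.   ]
barR [ 684.393 -111.987  224.   ]
ink [ 741.651 -330.436  108.   ]
glue [723.29  105.882 152.   ]
press (array([-1.669, -1.852, -0.395]), array([-0.   , -0.   , -0.077]))
press (array([-1.669, -1.852, -0.395]), array([-0.   ,  0.001,  0.923]))
```

Request:
carry_out(
  motion=[
    {"x": -1,"y": -1,"z": -0.15},
    {"x": -1,"y": -1,"z": -0.15},
    {"x": -1,"y": -1,"z": -0.15},
    {"x": -1,"y": -1,"z": -0.15},
    {"x": -1,"y": -1,"z": -0.15},
    {"x": -1,"y": -1,"z": -0.15},
    {"x": -1,"y": -1,"z": -0.15},
    {"x": -1,"y": -1,"z": -0.15},
  ],
)

```text
validation failed for argument at $.mo...
```

Request:
carry_out(
  motion=[
    {"x": -0.92,"y": -0.87,"wz": -0.077},
    {"x": -0.92,"y": -0.87,"wz": -0.077},
    {"x": -0.92,"y": -0.87,"wz": -0.077},
    {"x": -0.92,"y": -0.87,"wz": -0.077},
    {"x": -0.92,"y": -0.87,"wz": -0.077},
    {"x": -0.92,"y": -0.87,"wz": -0.077},
    {"x": -0.92,"y": -0.87,"wz": -0.077},
    {"x": -0.92,"y": -0.87,"wz": -0.077},
    {"x": -0.92,"y": -0.87,"wz": -0.077},
    {"x": -0.92,"y": -0.87,"wz": -0.077},
  ],
)

```text
validation failed for argument at $.mo...
```

```bash
python3 - <<'E'
from h import *
import pickle
m,im=snap("wrist");pickle.dump(m,open("w1.pkl","wb"));cv2.imwrite("pics/w1.png",im[:,:,::-1])
s=env.get_state();print(s["time"],s["joints"],s["position"],s["tcp_rot"])
E
```

```text
0.2 [ 1.329  0.239 -0.014  1.319 -0.     1.571] [125.655 509.488 230.902] [-0.379 -3.119  0.001]
```

View pics/w1.png

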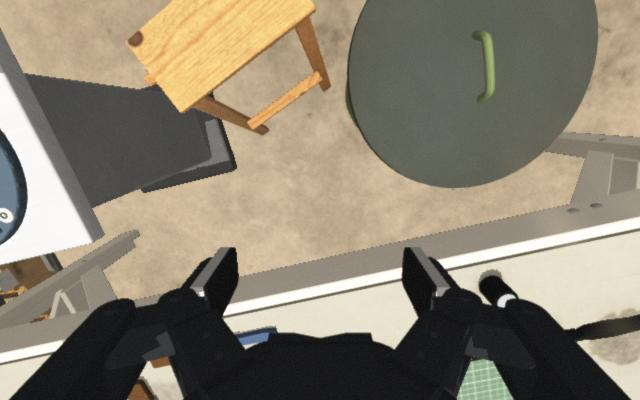

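Request:
carry_out(
  motion=[
    {"x": -1,"y": -1,"z": -0.15,"wx": 0,"wy": 0,"wz": 0},
    {"x": -1,"y": -1,"z": -0.15,"wx": 0,"wy": 0,"wz": 0},
    {"x": -1,"y": -1,"z": -0.15,"wx": 0,"wy": 0,"wz": 0},
    {"x": -1,"y": -1,"z": -0.15,"wx": 0,"wy": 0,"wz": 0},
    {"x": -1,"y": -1,"z": -0.15,"wx": 0,"wy": 0,"wz": 0},
    {"x": -1,"y": -1,"z": -0.15,"wx": 0,"wy": 0,"wz": 0},
    {"x": -1,"y": -1,"z": -0.15,"wx": 0,"wy": 0,"wz": 0},
    {"x": -1,"y": -1,"z": -0.15,"wx": 0,"wy": 0,"wz": 0},
  ],
)

```text
time: 1.0
position: [310.6, 203.2, 269.5]
tcp_rot: [0.389, 3.116, -0.001]
contact_force: [-0.2, 0.4, -0.5]
grip_width: 85.0
grasp_force: 0.0
```

Request:
carry_out(
  motion=[
    {"x": -0.8,"y": -0.8,"z": -0.1,"wx": 0,"wy": 0,"wz": -0.077},
    {"x": -0.8,"y": -0.8,"z": -0.1,"wx": 0,"wy": 0,"wz": -0.077},
    {"x": -0.8,"y": -0.8,"z": -0.1,"wx": 0,"wy": 0,"wz": -0.077},
    {"x": -0.8,"y": -0.8,"z": -0.1,"wx": 0,"wy": 0,"wz": -0.077},
    {"x": -0.8,"y": -0.8,"z": -0.1,"wx": 0,"wy": 0,"wz": -0.077},
    {"x": -0.8,"y": -0.8,"z": -0.1,"wx": 0,"wy": 0,"wz": -0.077},
    {"x": -0.8,"y": -0.8,"z": -0.1,"wx": 0,"wy": 0,"wz": -0.077},
    {"x": -0.8,"y": -0.8,"z": -0.1,"wx": 0,"wy": 0,"wz": -0.077},
  ],
)

```text
time: 1.8
position: [455.1, -35.6, 293.3]
tcp_rot: [-0.004, -3.14, -0.0]
contact_force: [-0.4, 0.4, 0.7]
grip_width: 85.4
grasp_force: 0.0
```

```bash
python3 - <<'E'
from h import *
print(env.get_state()["position"],go((590,-75,300),tool((0,0,-1),(0,1,0))))
E
```

```text
[455.149 -35.648 293.256] (array([-0.54 , -0.156, -0.028]), array([ 0.   , -0.   , -0.001]))
```

Request:
carry_out(
  motion=[
    {"x": -0.54,"y": -0.16,"z": -0.03,"wx": 0,"wy": 0,"wz": 0},
    {"x": -0.54,"y": -0.16,"z": -0.03,"wx": 0,"wy": 0,"wz": 0},
    {"x": -0.54,"y": -0.16,"z": -0.03,"wx": 0,"wy": 0,"wz": 0},
    {"x": -0.54,"y": -0.16,"z": -0.03,"wx": 0,"wy": 0,"wz": 0},
    {"x": -0.54,"y": -0.16,"z": -0.03,"wx": 0,"wy": 0,"wz": 0},
  ],
)

```text
time: 2.3
position: [589.8, -73.3, 300.3]
tcp_rot: [0.003, -3.139, -0.001]
contact_force: [0.1, 1.4, -0.5]
grip_width: 85.3
grasp_force: 0.0
```

```bash
cat >> h.py <<'E'
import pickle
def shot(k,n="wrist"):
    m,im=snap(n);pickle.dump((m,im),open(k+".pkl","wb"));cv2.imwrite(f"pics/{k}.png",im[:,:,::-1])
    s=env.get_state();print(s["time"],s["joints"],s["position"],s["tcp_rot"]);return m,im
def load(k): return pickle.load(open(k+".pkl","rb"))
E
python3 -c "
from h import *
shot('w1')"
```

```text
2.35 [-0.124  0.353  0.325  1.545  0.    -0.126] [589.101 -73.272 300.932] [ 0.003 -3.14  -0.001]
```

View pics/w1.png

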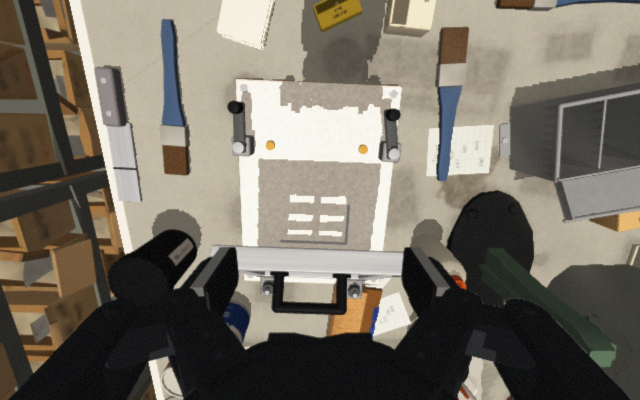

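The wrist view shows brush C from (167,20) to its tip (176,174), and brush B from (444,180) to its tip (455,27). The gauge runs from (106,67) to its tip (133,200), the screws are at (270,145) and (363,149), the knobs at (235,107) and (392,114), and the handle bar at (275–346,308). Next I'll refine these with masks and triangulate.

```bash
python3 - <<'E'
from h import *
m,im=load("w1");mt=env.camera_model("top");it=cv2.imread("pics/top0.png")[:,:,::-1]
def ctr(c): 
    M=cv2.moments(c);return np.array([M["m10"],M["m01"]])/M["m00"]
for nm,mm,i,z in(("wrist",m,im,19),("top",mt,it,19)):
    for c in blobs(i,(10,130,120),(25,255,255),4):
        p=ctr(c);X=onz(mm,p,19)
        if 530<X[0]<590 and -180<X[1]<30: print("screw",nm,p,X[:2],cv2.contourArea(c))
# brushes in wrist: blue + brown parts
for nm,lo,hi,a in(("blue",(100,60,40),(125,255,255),150),("brown",(3,70,30),(15,255,120),100)):
    for mm,i,w in((m,im,"w"),(mt,it,"t")):
        for c in blobs(i,lo,hi,a):
            r=cv2.minAreaRect(c);b=cv2.boxPoints(r)
            X=np.array([onz(mm,p,8)[:2] for p in b]);
            if 330<X[:,0].mean()<640 and -320<X[:,1].mean()<420: print(nm,w,np.round(X.mean(0)),[np.round((X[k]+X[k+1])/2,1) for k in range(2)],[np.round((X[2]+X[3])/2,1),np.round((X[3]+X[0])/2,1)], "ctr",ctr(c))
# two-view points
def t(u,v): return (mt,np.array([u/2.35+129.7,v/2.35+109.7]))
for k,a,b in(("C_end",(167,20),t(685,377)),("C_tip",(176,174),t(693,194)),("B_end",(444,180),t(338,184)),("B_tip",(455,27),t(341,366)),
 ("g_end",(106,67),t(764,325)),("g_tip",(133,200),t(764,156)),("barL",(346,308),t(494,72)),("barR",(275,308),t(554,75)),("kL",(392,114),t(420,262)),("kR",(235,107),t(602,270)),
 ("pL",(392,153),t(414,217)),("pR",(240,148),t(602,229)),("bin NR",(509,158),t(252,268))):
    X,r=tri([(m,np.array(a,float)),b]);print(k,X,np.round(r,1))
E
```

```text
screw wrist [362.57  149.047] [565.245  -7.66 ] 43.0
screw wrist [269.779 145.141] [ 559.775 -146.08 ] 41.5
blue w [546. 123.] [array([545.7, 106.9]), array([477.1, 115.5])] [array([546.5, 138.9]), array([615.1, 130.3])] ctr [446.12  126.156]
blue w [ 463. -282.] [array([ 393.4, -272.7]), array([ 462.3, -266.3])] [array([ 531.6, -291.4]), array([ 462.7, -297.7])] ctr [170.508  77.323]
blue t [357. 311.] [array([369.1, 311.8]), array([357.8, 243.6])] [array([345.2, 310.7]), array([356.4, 378.9])] ctr [205.694 279.922]
blue t [ 461. -290.] [array([ 529. , -291.4]), array([ 461.6, -301.8])] [array([ 393.9, -287.8]), array([ 461.3, -277.4])] ctr [422.239 240.211]
blue t [545. 117.] [array([611.9, 118.7]), array([545.4, 104.7])] [array([478.8, 115.5]), array([545.2, 129.5])] ctr [273.964 217.798]
brown w [ 584. -295.] [array([ 562.5, -292.2]), array([ 584.2, -275.9])] [array([ 606. , -298.4]), array([ 584.3, -314.7])] ctr [175.244 159.909]
brown w [424. 113.] [array([422.2,  94.2]), array([399.9, 112.1])] [array([425., 132.]), array([447.3, 114.1])] ctr [453.44   45.026]
brown w [374. 189
[... 392 characters left out ...]
rown t [ 582. -296.] [array([ 583.7, -278.6]), array([ 602.6, -298.6])] [array([ 580.1, -312.9]), array([ 561.3, -292.9])] ctr [424.636 199.557]
C_end [ 390.836 -283.738   -1.549] [0.1 0.1]
C_tip [ 603.638 -295.024   13.231] [1.3 1.3]
B_end [610.96  119.941  19.795] [1.2 1.2]
B_tip [399.764 113.533   4.998] [0.6 0.6]
g_end [ 451.564 -374.043    8.12 ] [0.7 0.7]
g_tip [ 654.124 -387.009  -11.578] [0.8 0.8]
barL [685.398 -50.345 226.526] [2.7 2.7]
barR [ 683.193 -111.721  228.101] [0.2 0.2]
kL [515.042  21.964  61.377] [0.2 0.2]
kR [ 507.194 -179.671   66.847] [0.1 0.1]
pL [567.611  29.743  46.367] [0.1 0.1]
pR [ 559.638 -185.423   36.143] [2.5 2.5]
bin NR [543.823 213.679  22.413] [33.8 33.8]
```

```bash
cat >> h.py <<'E'
PO=np.array([550.5,-76.4,0]);PX=np.array([.9992,-.0395,0]);PY=np.array([.0395,.9992,0]);Z=np.array([0,0,1.])
def press(x,y,z): return PO+PX*x+PY*y+Z*z
def bar(t): return press(215-203*np.cos(t)+43*np.sin(t),0,30+43*np.cos(t)+203*np.sin(t))
def tl(a): return -PX*np.sin(a)-Z*np.cos(a)   # tool z leaning back to the robot
def pr(pos,R,st=None): 
    a,b=go(pos,R,st);print(np.round(np.r_[a,b],3))
E
python3 - <<'E'
from h import *
R=tool(tl(.3),PX);b=bar(.97);print(b)
for d in(-70,10):pr(b+tl(.3)*d,R)
E
```

```text
[686.106 -81.761 221.76 ]
[-0.471 -0.038  0.048  0.073  0.076  0.509]
[-0.377 -0.034  0.354  0.073  0.076  0.509]
```

Request:
carry_out(
  claw=-0.29,
  grip_force=30,
  motion=[
    {"x": 0,"y": 0,"z": 0,"wx": 0.073,"wy": 0.076,"wz": 0.509},
    {"x": 0,"y": 0,"z": 0,"wx": 0.073,"wy": 0.076,"wz": 0.509},
    {"x": 0,"y": 0,"z": 0,"wx": 0.073,"wy": 0.076,"wz": 0.509},
    {"x": -0.2,"y": -0.038,"z": 0.048,"wx": 0.073,"wy": 0.076,"wz": 0.509},
    {"x": -0.471,"y": -0.038,"z": 0.048,"wx": 0.073,"wy": 0.076,"wz": 0.509},
    {"x": -0.471,"y": -0.038,"z": 0.048,"wx": 0.073,"wy": 0.076,"wz": 0.509},
    {"x": -0.471,"y": -0.038,"z": 0.048,"wx": 0.073,"wy": 0.076,"wz": 0.509},
    {"x": -0.471,"y": -0.038,"z": 0.048,"wx": 0.073,"wy": 0.076,"wz": 0.509},
    {"x": -0.471,"y": -0.038,"z": 0.048,"wx": 0.073,"wy": 0.076,"wz": 0.509},
    {"x": -0.471,"y": -0.038,"z": 0.048,"wx": 0.073,"wy": 0.076,"wz": 0.509},
    {"x": -0.471,"y": -0.038,"z": 0.048,"wx": 0.073,"wy": 0.076,"wz": 0.509},
    {"x": -0.471,"y": -0.038,"z": 0.048,"wx": 0.073,"wy": 0.076,"wz": 0.509},
    {"x": -0.471,"y": -0.038,"z": 0.048,"wx": 0.073,"wy": 0.076,"wz": 0.509},
    {"x": -0.471,"y": -0.038,"z": 0.048,"wx": 0.073,"wy": 0.076,"wz": 0.509},
  ],
)

```text
time: 3.75
position: [692.5, -82.0, 280.0]
tcp_rot: [-2.109, -2.031, 0.287]
contact_force: [-0.7, -0.2, 1.1]
grip_width: 30.2
grasp_force: 0.0
```

```bash
python3 - <<'E'
from h import *
m,im=shot("w2");print(proj(m,bar(.97)),proj(m,bar(.97)+PY*30),proj(m,bar(.97)-PY*30))
R=tool(tl(.3),PX);b=bar(.97)
pr(b+tl(.3)*10,R)
E
```

```text
3.8 [-0.109  0.957  1.375  2.267 -0.021  1.503] [692.637 -82.14  279.954] [-2.109 -2.03   0.286]
[332.206 217.188] [332.821 178.451] [331.639 252.871]
[0.001 0.038 0.271 0.007 0.001 0.   ]
```

View pics/w2.png

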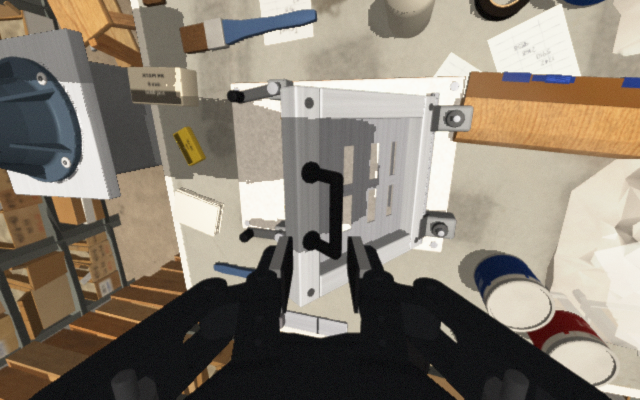

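The frame sits as computed, with the bar at column 337 against a predicted 332 (about +3 mm in x). The tilt I asked for runs into the q4 limit, so I'll use less.

```bash
python3 - <<'E'
from h import *
R=tool(tl(.1),PX);b=bar(.98);print(b)
for d in(-50,10):pr(b+tl(.1)*d,R)
E
```

```text
[688.026 -81.837 222.543]
[ 0.001  0.01   0.029 -0.057  0.     0.   ]
[ 0.001  0.053  0.265 -0.057  0.     0.   ]
```

Request:
carry_out(
  motion=[
    {"x": 0,"y": 0.01,"z": 0.029,"wx": -0.057,"wy": 0,"wz": 0},
    {"x": 0,"y": 0.01,"z": 0.029,"wx": -0.057,"wy": 0,"wz": 0},
    {"x": 0,"y": 0.01,"z": 0.029,"wx": -0.057,"wy": 0,"wz": 0},
    {"x": 0.001,"y": 0.02,"z": 0.1,"wx": -0.057,"wy": 0,"wz": 0},
    {"x": 0.001,"y": 0.032,"z": 0.15,"wx": -0.057,"wy": 0,"wz": 0},
    {"x": 0.001,"y": 0.042,"z": 0.2,"wx": -0.057,"wy": 0,"wz": 0},
    {"x": 0.001,"y": 0.05,"z": 0.25,"wx": -0.057,"wy": 0,"wz": 0},
    {"x": 0.001,"y": 0.053,"z": 0.265,"wx": -0.057,"wy": 0,"wz": 0},
    {"x": 0.001,"y": 0.053,"z": 0.265,"wx": -0.057,"wy": 0,"wz": 0},
  ],
)

```text
time: 4.7
position: [687.0, -82.2, 211.5]
tcp_rot: [-2.212, -2.126, 0.11]
contact_force: [0.8, 0.2, -0.6]
grip_width: 30.3
grasp_force: 0.0
```

Request:
carry_out(
  claw=-1,
  grip_force=30,
  motion=[
    {"x": 0,"y": 0,"z": 0,"wx": 0,"wy": 0,"wz": 0},
    {"x": 0,"y": 0,"z": 0,"wx": 0,"wy": 0,"wz": 0},
    {"x": 0,"y": 0,"z": 0,"wx": 0,"wy": 0,"wz": 0},
    {"x": 0,"y": 0,"z": 0,"wx": 0,"wy": 0,"wz": 0},
    {"x": 0,"y": 0,"z": 0,"wx": 0,"wy": 0,"wz": 0},
    {"x": 0,"y": 0,"z": 0,"wx": 0,"wy": 0,"wz": 0},
  ],
)

```text
time: 5.3
position: [687.6, -82.4, 212.3]
tcp_rot: [-2.213, -2.125, 0.108]
contact_force: [-2.1, 1.7, 5.4]
grip_width: 8.1
grasp_force: 29.6
```

```bash
python3 - <<'E'
from h import *
s=env.get_state();print(s["position"],s["contact_force"],s["grip_width"],s["grasp_force"],s["joints"])
off=s["position"]-bar(.98)-10*tl(.1);print(off)
for t in(.9,.8,.7,.6,.5,.4,.3,.2,.1,0,-.02):
    a=.1*max(t,0)/.98;pr(bar(t)+10*tl(a)+off*(t/.98),tool(tl(a),PX),s)
E
```

```text
[687.552 -82.429 212.344] [-2.052  1.651  5.445] 8.137036973153872 29.59563910961151 [-0.115  0.636  0.573  1.607 -0.009  1.496]
[ 0.524 -0.632 -0.249]
[ 0.    -0.057  0.033 -0.003  0.    -0.   ]
[ 0.    -0.125  0.081 -0.006  0.    -0.   ]
[ 0.001 -0.188  0.135 -0.009  0.    -0.   ]
[ 0.001 -0.245  0.195 -0.012  0.    -0.   ]
[ 0.001 -0.295  0.26  -0.016  0.    -0.   ]
[ 0.001 -0.339  0.331 -0.019  0.    -0.   ]
[ 0.002 -0.376  0.405 -0.022  0.    -0.   ]
[ 0.002 -0.405  0.482 -0.025  0.    -0.   ]
[ 0.002 -0.426  0.563 -0.029  0.    -0.   ]
[ 0.003 -0.439  0.644 -0.032  0.    -0.   ]
[ 0.003 -0.44   0.661 -0.032  0.    -0.   ]
```

Request:
carry_out(
  grip_force=40,
  motion=[
    {"x": 0,"y": -0.028,"z": 0.016,"wx": 0,"wy": 0,"wz": 0},
    {"x": 0,"y": -0.057,"z": 0.033,"wx": -0.003,"wy": 0,"wz": 0},
    {"x": 0,"y": -0.09,"z": 0.057,"wx": -0.005,"wy": 0,"wz": 0},
    {"x": 0,"y": -0.125,"z": 0.081,"wx": -0.006,"wy": 0,"wz": 0},
    {"x": 0,"y": -0.157,"z": 0.108,"wx": -0.008,"wy": 0,"wz": 0},
    {"x": 0.001,"y": -0.188,"z": 0.135,"wx": -0.009,"wy": 0,"wz": 0},
    {"x": 0.001,"y": -0.245,"z": 0.195,"wx": -0.012,"wy": 0,"wz": 0},
    {"x": 0.001,"y": -0.295,"z": 0.26,"wx": -0.016,"wy": 0,"wz": 0},
    {"x": 0.001,"y": -0.318,"z": 0.295,"wx": -0.018,"wy": 0,"wz": 0},
    {"x": 0.001,"y": -0.339,"z": 0.331,"wx": -0.019,"wy": 0,"wz": 0},
    {"x": 0.002,"y": -0.358,"z": 0.368,"wx": -0.021,"wy": 0,"wz": 0},
    {"x": 0.002,"y": -0.376,"z": 0.405,"wx": -0.022,"wy": 0,"wz": 0},
    {"x": 0.002,"y": -0.391,"z": 0.444,"wx": -0.024,"wy": 0,"wz": 0},
    {"x": 0.002,"y": -0.405,"z": 0.482,"wx": -0.025,"wy": 0,"wz": 0},
    {"x": 0.002,"y": -0.416,"z": 0.522,"wx": -0.027,"wy": 0,"wz": 0},
    {"x": 0.002,"y": -0.426,"z": 0.563,"wx": -0.029,"wy": 0,"wz": 0},
    {"x": 0.003,"y": -0.433,"z": 0.6,"wx": -0.03,"wy": 0,"wz": 0},
    {"x": 0.003,"y": -0.437,"z": 0.62,"wx": -0.031,"wy": 0,"wz": 0},
    {"x": 0.003,"y": -0.439,"z": 0.632,"wx": -0.032,"wy": 0,"wz": 0},
    {"x": 0.003,"y": -0.439,"z": 0.632,"wx": -0.032,"wy": 0,"wz": 0},
  ],
)

```text
time: 7.3
position: [563.7, -77.4, 65.0]
tcp_rot: [2.264, 2.173, -0.0]
contact_force: [8.3, -2.8, -5.4]
grip_width: 8.1
grasp_force: 39.6
```

```bash
python3 - <<'E'
from h import *
s=env.get_state();print(s["position"],bar(0),s["contact_force"],s["grip_width"],s["grasp_force"])
E
```

```text
[563.709 -77.369  65.007] [562.49  -76.874  73.   ] [ 8.344 -2.803 -5.425] 8.136412976842733 39.621981382369995
```

Request:
carry_out(
  motion=[
    {"x": 0,"y": 0,"z": 0.008,"wx": 0,"wy": 0,"wz": 0},
    {"x": 0,"y": 0,"z": 0.016,"wx": 0,"wy": 0,"wz": 0},
    {"x": 0,"y": 0,"z": 0.016,"wx": 0,"wy": 0,"wz": 0},
  ],
)

```text
time: 7.6
position: [563.4, -77.4, 62.8]
tcp_rot: [2.264, 2.173, -0.0]
contact_force: [-0.3, -1.6, 15.5]
grip_width: 8.3
grasp_force: 41.7
```

Request:
carry_out(
  motion=[
    {"x": 0,"y": 0,"z": 0.01,"wx": 0,"wy": 0,"wz": 0},
    {"x": 0,"y": 0,"z": 0.01,"wx": 0,"wy": 0,"wz": 0},
    {"x": 0,"y": 0,"z": 0.01,"wx": 0,"wy": 0,"wz": 0},
  ],
)

```text
time: 7.9
position: [563.4, -77.3, 62.3]
tcp_rot: [2.263, 2.173, 0.001]
contact_force: [-7.3, -2.2, 35.8]
grip_width: 8.2
grasp_force: 44.0
```

Request:
carry_out(
  claw=-0.4,
  motion=[
    {"x": 0,"y": 0,"z": 0,"wx": 0,"wy": 0,"wz": 0},
    {"x": 0,"y": 0,"z": 0,"wx": 0,"wy": 0,"wz": 0},
    {"x": 0,"y": 0,"z": 0,"wx": 0,"wy": 0,"wz": 0},
    {"x": 0,"y": 0,"z": -0.1,"wx": 0,"wy": 0,"wz": 0},
    {"x": 0,"y": 0,"z": -0.25,"wx": 0,"wy": 0,"wz": 0},
    {"x": 0,"y": 0,"z": -0.45,"wx": 0,"wy": 0,"wz": 0},
    {"x": 0,"y": 0,"z": -0.6,"wx": 0,"wy": 0,"wz": 0},
    {"x": 0,"y": 0,"z": -0.8,"wx": 0,"wy": 0,"wz": 0},
    {"x": 0,"y": 0,"z": -0.8,"wx": 0,"wy": 0,"wz": 0},
  ],
)

```text
time: 8.8
position: [564.6, -76.8, 264.6]
tcp_rot: [2.261, 2.171, 0.006]
contact_force: [0.3, -1.2, 0.1]
grip_width: 25.5
grasp_force: 0.0
```

```bash
python3 - <<'E'
from h import *
R=tool(-Z,(0.04,1,0))
pr((560,-320,250),R)
E
```

```text
[-0.973  0.021  0.061  0.001  0.002 -0.5  ]
```

Request:
carry_out(
  motion=[
    {"x": -0.973,"y": 0.02,"z": 0.06,"wx": 0,"wy": 0,"wz": -0.5},
    {"x": -0.973,"y": 0.02,"z": 0.06,"wx": 0,"wy": 0,"wz": -0.5},
    {"x": -0.973,"y": 0.02,"z": 0.06,"wx": 0,"wy": 0,"wz": -0.5},
    {"x": -0.973,"y": 0.02,"z": 0.06,"wx": 0,"wy": 0,"wz": -0.5},
    {"x": -0.973,"y": 0.02,"z": 0.06,"wx": 0,"wy": 0,"wz": -0.5},
    {"x": -0.973,"y": 0.02,"z": 0.06,"wx": 0,"wy": 0,"wz": -0.5},
    {"x": -0.973,"y": 0.02,"z": 0.06,"wx": 0,"wy": 0,"wz": -0.5},
    {"x": -0.973,"y": 0.02,"z": 0.06,"wx": 0,"wy": 0,"wz": -0.5},
    {"x": -0.973,"y": 0.02,"z": 0.06,"wx": 0,"wy": 0,"wz": -0.5},
    {"x": -0.973,"y": 0.02,"z": 0.06,"wx": 0,"wy": 0,"wz": -0.5},
    {"x": -0.973,"y": 0.02,"z": 0.06,"wx": 0,"wy": 0,"wz": -0.5},
    {"x": -0.973,"y": 0.02,"z": 0.06,"wx": 0,"wy": 0,"wz": -0.5},
  ],
)

```text
time: 10.0
position: [557.3, -319.7, 242.9]
tcp_rot: [-0.062, -3.139, 0.001]
contact_force: [-0.1, -0.3, -0.9]
grip_width: 25.6
grasp_force: 0.0
```

```bash
python3 - <<'E'
from h import *
m,im=shot("w3")
print(proj(m,(450,-372,10)),proj(m,(650,-384,5)))
E
```

```text
10.05 [-0.52   0.446  0.325  1.452 -0.001 -0.477] [ 557.343 -319.616  243.117] [-0.067 -3.139  0.001]
[273.364  88.258] [277.464 234.627]
```

View pics/w3.png

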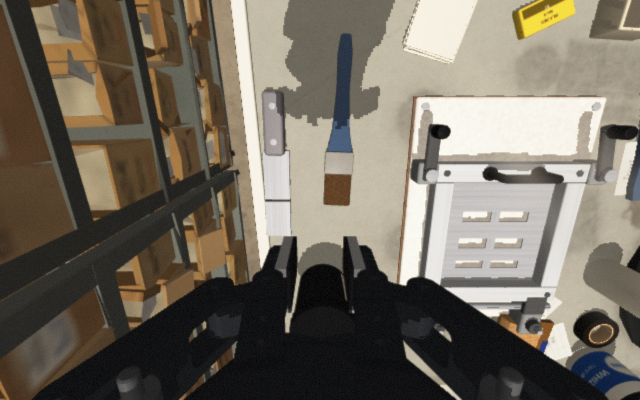

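The frame is down. The gauge handle runs from (273,90) to (275,155), its scribed line is at (278,200) and its tip at (279,235). Brush C runs from (345,35) to its tip (337,205).

```bash
python3 - <<'E'
from h import *
m3,i3=load("w3");m1,i1=load("w1")
f=lambda *p:np.array(p,float)
for k,a,b,z in(("end",f(273,90),f(106,67),20),("junc",f(275,155),f(121,124),12),("tip",f(279,235),f(133,200),5)):
    X,r=tri([(m3,a),(m1,b)]);print(k,X,r,onz(m3,a,z),onz(m1,b,z))
print("line",onz(m3,f(278,200),5)); print("handle sides",onz(m3,f(265,125),20),onz(m3,f(284,125),20),"blade sides",onz(m3,f(265,180),5),onz(m3,f(290,180),5))
print("C",onz(m3,f(345,35),8),onz(m3,f(337,205),10), tri([(m3,f(337,205)),(m1,f(176,174))]),tri([(m3,f(345,35)),(m1,f(167,20))]))
g=cv2.cvtColor(i3,cv2.COLOR_RGB2GRAY)
for r in(110,125,140,170,185,215):print(r,g[r,240:305])
E
```

```text
end [ 452.333 -372.529   10.829] [np.float64(0.25298765652794897), np.float64(0.252987656527803)] [ 452.873 -371.102   20.   ] [ 453.953 -366.154   20.   ]
junc [ 532.759 -379.12    -5.979] [np.float64(2.2233039828761), np.float64(2.223303982876302)] [ 532.63  -376.633   12.   ] [ 530.036 -366.174   12.   ]
tip [ 654.167 -383.321   -5.616] [np.float64(1.098593931643125), np.float64(1.0985939316431497)] [ 650.681 -381.794    5.   ] [ 649.827 -375.38     5.   ]
line [ 597.016 -378.895    5.   ]
handle sides [ 493.563 -384.717   20.   ] [ 494.492 -360.83    20.   ] blade sides [ 567.441 -394.535    5.   ] [ 568.784 -359.934    5.   ]
C [ 393.938 -281.761    8.   ] [ 606.055 -295.921   10.   ] (array([ 605.474, -295.967,   11.354]), [np.float64(0.1364963849039072), np.float64(0.13649638490389765)]) (array([ 392.612, -281.341,    3.585]), [np.float64(0.25930263778634544), np.float64(0.2593026377861825)])
110 [140 132 111 222 242 243 243 244 244 243 244 243 243 242 236 207 141 176 190 191 192 187 143 128 138 149 152 153 154 156 154 158 157 159 157 157 154
 103  83  82  75  67  57  51  85  
[... 714 characters left out ...]
 208 213 209 213 215 215 215 213 212 211 212 214 216
 216 217 214 216 219 223 222 224 222 220 219 217 147 172 182 185 186 185 188 187 185 188 191 188 194 194 191 189]
185 [145 146 148 148 144 148 150 147 145 143 151 210 239 243 243 243 243 243 242 242 242 242 228 178 182 209 213 215 213 219 217 216 216 213 210 213 215
 217 220 218 217 215 219 221 221 223 224 222 216 173 172 185 189 190 189 190 189 187 189 185 188 190 189 192 192]
215 [ 68  68 114 118 117 119 129 135 143 144 144 142 150 143 126 227 242 243 242 243 243 242 242 242 242 218 223 220 217 216 220 223 217 215 213 214 216
 218 219 215 219 217 218 220 220 220 222 227 225 224 158 176 185 187 186 186 184 187 186 185 186 186 187 186 189]
```

```bash
python3 - <<'E'
from h import *
m3,i3=load("w3");m1,i1=load("w1")
g=cv2.cvtColor(i1,cv2.COLOR_RGB2GRAY)
for r in(70,95): print(r,g[r,75:125])
g3=cv2.cvtColor(i3,cv2.COLOR_RGB2GRAY)
for z in(0,5,10,15,20): print(z,onz(m3,np.array([257.,125]),z)[:2],[onz(m1,np.array([u,95.]),z)[:2] for u in(84,88,92,96)])
E
```

```text
70 [ 56  56  59  59  60  64  62  64  78 159 232 240 241 241 241 241 241 240 239 180 140 138 139 140 138 141 139 139 141 138 137 135 141 134 130 116 100
  62  50  44  49  46  50  61  89 105 166 180 184 185]
95 [ 59  52  51  53  51  51  52  53  57  58  62  63  65  67 108 232 241 241 242 242 242 242 239 201 151 141 138 139 141 140 143 139 138 143 138 140 143
 143 130 115  89  67  50  47  45  43  41  52  86 126]
0 [ 493.657 -399.129] [array([ 489.007, -420.822]), array([ 488.993, -414.904]), array([ 488.98 , -408.985]), array([ 488.967, -403.067])]
5 [ 493.535 -398.041] [array([ 489.321, -416.876]), array([ 489.308, -411.025]), array([ 489.294, -405.173]), array([ 489.281, -399.321])]
10 [ 493.414 -396.952] [array([ 489.635, -412.93 ]), array([ 489.622, -407.145]), array([ 489.609, -401.361]), array([ 489.596, -395.576])]
15 [ 493.293 -395.864] [array([ 489.949, -408.984]), array([ 489.936, -403.266]), array([ 489.923, -397.549]), array([ 489.91 , -391.831])]
20 [ 493.172 -394.775] [array([ 490.263, -405.038]), array([ 490.25 , -399.387]), array([ 490.238, -393.737]), array([ 490.225, -388.086])]
```

```bash
python3 - <<'E'
from h import *
R=tool(-Z,(.054,.9985,0))
for z in(100,4):pr((492.5,-373.3,z),R)
E
```

```text
[ 0.249 -0.225  0.573 -0.    -0.001  0.004]
[ 0.248 -0.225  0.957 -0.    -0.001  0.004]
```

Request:
carry_out(
  claw=0.06,
  grip_force=60,
  motion=[
    {"x": 0.249,"y": -0.225,"z": 0.3,"wx": 0,"wy": 0,"wz": 0.004},
    {"x": 0.249,"y": -0.225,"z": 0.3,"wx": 0,"wy": 0,"wz": 0.004},
    {"x": 0.249,"y": -0.225,"z": 0.5,"wx": 0,"wy": 0,"wz": 0.004},
    {"x": 0.249,"y": -0.225,"z": 0.573,"wx": 0,"wy": 0,"wz": 0.004},
    {"x": 0.249,"y": -0.225,"z": 0.65,"wx": 0,"wy": 0,"wz": 0.004},
    {"x": 0.249,"y": -0.225,"z": 0.75,"wx": 0,"wy": 0,"wz": 0.004},
    {"x": 0.249,"y": -0.225,"z": 0.85,"wx": 0,"wy": 0,"wz": 0.004},
    {"x": 0.249,"y": -0.225,"z": 0.92,"wx": 0,"wy": 0,"wz": 0.004},
    {"x": 0.249,"y": -0.225,"z": 0.957,"wx": 0,"wy": 0,"wz": 0.004},
    {"x": 0.249,"y": -0.225,"z": 0.957,"wx": 0,"wy": 0,"wz": 0.004},
  ],
)

```text
time: 11.05
position: [492.1, -373.2, 3.6]
tcp_rot: [-0.086, -3.138, -0.0]
contact_force: [0.0, 0.1, 0.7]
grip_width: 45.0
grasp_force: 0.0
```

Request:
carry_out(
  claw=-1,
  grip_force=60,
  motion=[
    {"x": 0,"y": 0,"z": 0,"wx": 0,"wy": 0,"wz": 0},
    {"x": 0,"y": 0,"z": 0,"wx": 0,"wy": 0,"wz": 0},
    {"x": 0,"y": 0,"z": 0,"wx": 0,"wy": 0,"wz": 0},
    {"x": 0,"y": 0,"z": 0,"wx": 0,"wy": 0,"wz": 0},
    {"x": 0,"y": 0,"z": 0,"wx": 0,"wy": 0,"wz": 0},
  ],
)

```text
time: 11.55
position: [493.5, -374.4, 6.1]
tcp_rot: [0.084, 3.14, -0.004]
contact_force: [-0.4, 0.0, 6.8]
grip_width: 24.4
grasp_force: 59.9
```

```bash
python3 - <<'E'
from h import *
s=env.get_state();print(s["position"],s["tcp_rot"],s["contact_force"],s["grip_width"],s["grasp_force"])
p=s["position"];
import json;json.dump([list(p),list(s["tcp_rot"])],open("grasp.json","w"))
R=tool(-Z,PY)   # tool x=-PX
pr(p+[0,0,100],Ro.from_rotvec(s["tcp_rot"]),s)
E
```

```text
[ 493.513 -374.384    6.134] [ 0.084  3.14  -0.004] [-0.352  0.003  6.798] 24.415434903462348 59.882333278656006
[-0.    -0.001 -0.4    0.     0.     0.   ]
```

Request:
carry_out(
  motion=[
    {"x": 0,"y": 0,"z": -0.1,"wx": 0,"wy": 0,"wz": 0},
    {"x": 0,"y": 0,"z": -0.2,"wx": 0,"wy": 0,"wz": 0},
    {"x": 0,"y": 0,"z": -0.35,"wx": 0,"wy": 0,"wz": 0},
    {"x": 0,"y": 0,"z": -0.44,"wx": 0,"wy": 0,"wz": 0},
    {"x": 0.1,"y": 0.15,"z": -0.44,"wx": 0,"wy": 0,"wz": 0},
    {"x": 0.2,"y": 0.3,"z": -0.44,"wx": 0,"wy": 0,"wz": 0},
    {"x": 0.25,"y": 0.45,"z": -0.44,"wx": 0,"wy": 0,"wz": 0},
    {"x": 0.25,"y": 0.6,"z": -0.44,"wx": 0,"wy": 0,"wz": 0},
    {"x": 0.25,"y": 0.75,"z": -0.44,"wx": 0,"wy": 0,"wz": 0},
    {"x": 0.25,"y": 0.9,"z": -0.44,"wx": 0,"wy": 0,"wz": 0},
    {"x": 0.25,"y": 0.9,"z": -0.44,"wx": 0,"wy": 0,"wz": 0},
  ],
)

```text
time: 12.65
position: [441.9, -142.1, 114.8]
tcp_rot: [-0.078, -3.139, 0.0]
contact_force: [-0.1, -0.4, -2.0]
grip_width: 24.0
grasp_force: 59.6
```

```bash
cat > g.py <<'E'
from h import *
import json
p0,r0=json.load(open("grasp.json"))
R0=Ro.from_rotvec(r0)
G0=Ro.from_matrix(np.c_[[.9985,-.054,0],[.054,.9985,0],Z]); o0=np.array([492.5,-374.4,0])  # gauge pose at grasp
def tcp_for(o,Rg):  # TCP pose that puts gauge origin at o with rotation Rg
    D=Rg*G0.inv(); return o+D.apply(np.array(p0)-o0), D*R0
def gauge_now(s):
    D=Ro.from_rotvec(s["tcp_rot"])*R0.inv(); return s["position"]+D.apply(o0-np.array(p0)), D*G0
PR=Ro.from_matrix(np.c_[PX,PY,Z])
E
python3 - <<'E'
from g import *
s=env.get_state();print(s["position"],s["grip_width"])
for x,z in((-190,100),(-190,40)):pr(*tcp_for(press(x,0,z),PR),s)
E
```

```text
[ 441.893 -142.113  114.819] 23.97182332179553
[ 0.335  0.277  0.035  0.001 -0.001 -0.003]
[ 0.335  0.277  0.275  0.001 -0.001 -0.003]
```

Request:
carry_out(
  motion=[
    {"x": 0.17,"y": 0.14,"z": 0.05,"wx": 0,"wy": 0,"wz": -0.003},
    {"x": 0.335,"y": 0.277,"z": 0.05,"wx": 0,"wy": 0,"wz": -0.003},
    {"x": 0.335,"y": 0.277,"z": 0.1,"wx": 0,"wy": 0,"wz": -0.003},
    {"x": 0.335,"y": 0.277,"z": 0.2,"wx": 0,"wy": 0,"wz": -0.003},
    {"x": 0.335,"y": 0.277,"z": 0.275,"wx": 0,"wy": 0,"wz": -0.003},
    {"x": 0.335,"y": 0.277,"z": 0.275,"wx": 0,"wy": 0,"wz": -0.003},
    {"x": 0.335,"y": 0.277,"z": 0.275,"wx": 0,"wy": 0,"wz": -0.003},
  ],
)

```text
time: 13.35
position: [362.5, -72.4, 46.2]
tcp_rot: [-0.069, -3.14, 0.002]
contact_force: [0.7, 0.7, -1.6]
grip_width: 24.6
grasp_force: 59.7
```

```bash
python3 - <<'E'
from g import *
m,im=shot("t1","top")
cv2.imwrite("pics/t1c.png",cv2.resize(im[120:300,250:450,::-1],None,fx=3.3,fy=3.3,interpolation=cv2.INTER_CUBIC))
s=env.get_state();o,R=gauge_now(s);print(o,R.apply([1,0,0]),s["contact_force"])
print(proj(m,o+R.apply([160,0,0])),proj(m,o+R.apply([105,0,5])))
for x,z in((-190,14),(-166,14),(-106,14)):pr(*tcp_for(press(x,0,z),PR),s)
E
```

```text
13.4 [-0.196  0.138 -0.672  0.76  -0.002 -0.152] [363.022 -72.49   46.562] [-0.07  -3.141  0.002]
[362.002 -72.508  40.429] [ 0.999 -0.045 -0.001] [-0.69  -0.332 -1.802]
[346.723 219.722] [345.924 240.258]
[ 0.006  0.014  0.106  0.    -0.    -0.002]
[-0.09   0.015  0.106  0.    -0.    -0.002]
[-0.33   0.016  0.106  0.    -0.    -0.002]
```

View pics/t1c.png

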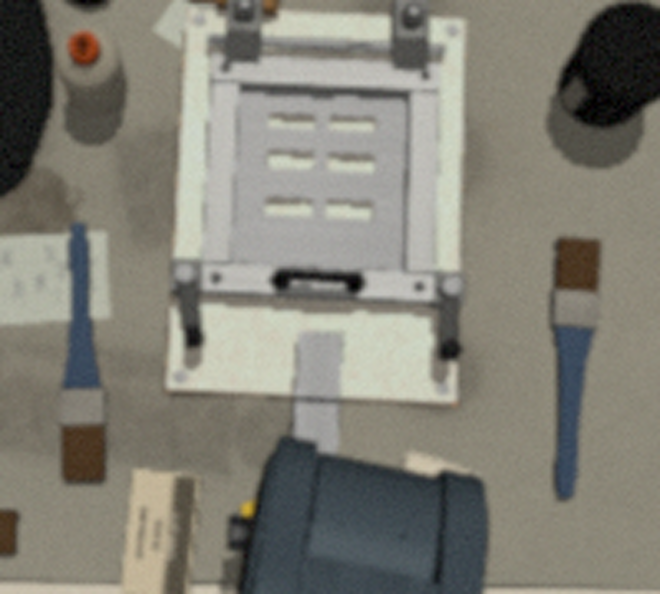

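The blade's tip at crop (320,333) and line at (318,400) match the prediction to about 2 mm. I'll lower it onto the apron and slide it in.

Request:
carry_out(
  motion=[
    {"x": 0.006,"y": 0.014,"z": 0.05,"wx": 0,"wy": 0,"wz": -0.002},
    {"x": 0.006,"y": 0.014,"z": 0.09,"wx": 0,"wy": 0,"wz": -0.002},
    {"x": 0.006,"y": 0.014,"z": 0.105,"wx": 0,"wy": 0,"wz": -0.002},
    {"x": 0.006,"y": 0.014,"z": 0.111,"wx": 0,"wy": 0,"wz": -0.002},
    {"x": 0.006,"y": 0.014,"z": 0.111,"wx": 0,"wy": 0,"wz": -0.002},
  ],
)

```text
time: 13.9
position: [361.5, -68.9, 19.8]
tcp_rot: [0.059, 3.141, -0.003]
contact_force: [-7.5, 0.8, 22.3]
grip_width: 24.5
grasp_force: 62.8
```

```bash
python3 - <<'E'
from g import *
s=env.get_state();o,R=gauge_now(s);print(o,PR.inv().apply(o-PO),R.apply([1,0,0]),s["contact_force"],s["moment"])
for x,z in((-150,12.8),(-106,12.8)):pr(*tcp_for(press(x,0,z),PR),s)
E
```

```text
[360.448 -68.909  13.705] [-190.2     -0.022   13.705] [ 0.999 -0.038 -0.001] [-7.499  0.788 22.33 ] [0.271 1.509 0.001]
[-0.161 -0.     0.004  0.    -0.     0.   ]
[-0.337 -0.     0.004  0.    -0.     0.   ]
```

Request:
carry_out(
  motion=[
    {"x": 0,"y": 0,"z": -0.006,"wx": 0,"wy": 0,"wz": 0},
    {"x": -0.04,"y": 0,"z": -0.006,"wx": 0,"wy": 0,"wz": 0},
    {"x": -0.08,"y": 0,"z": -0.006,"wx": 0,"wy": 0,"wz": 0},
    {"x": -0.12,"y": 0,"z": -0.006,"wx": 0,"wy": 0,"wz": 0},
    {"x": -0.15,"y": 0,"z": -0.006,"wx": 0,"wy": 0,"wz": 0},
    {"x": -0.18,"y": 0,"z": -0.006,"wx": 0,"wy": 0,"wz": 0},
  ],
)

```text
time: 14.5
position: [405.8, -69.9, 20.0]
tcp_rot: [-0.059, -3.138, 0.001]
contact_force: [-11.5, 3.5, 20.5]
grip_width: 24.2
grasp_force: 62.7
```

Request:
carry_out(
  motion=[
    {"x": 0,"y": 0,"z": -0.005,"wx": 0,"wy": 0,"wz": 0},
    {"x": -0.03,"y": 0,"z": -0.005,"wx": 0,"wy": 0,"wz": 0},
    {"x": -0.06,"y": 0,"z": -0.005,"wx": 0,"wy": 0,"wz": 0},
    {"x": -0.09,"y": 0,"z": -0.005,"wx": 0,"wy": 0,"wz": 0},
    {"x": -0.12,"y": 0,"z": -0.005,"wx": 0,"wy": 0,"wz": 0},
    {"x": -0.14,"y": 0,"z": -0.005,"wx": 0,"wy": 0,"wz": 0},
    {"x": -0.155,"y": 0,"z": -0.005,"wx": 0,"wy": 0,"wz": 0},
    {"x": -0.155,"y": 0,"z": -0.005,"wx": 0,"wy": 0,"wz": 0},
  ],
)

```text
time: 15.3
position: [445.4, -71.9, 20.8]
tcp_rot: [-0.059, -3.141, 0.002]
contact_force: [0.2, 0.3, -2.8]
grip_width: 24.3
grasp_force: 59.7
```

```bash
python3 - <<'E'
from g import *
s=env.get_state();o,R=gauge_now(s);print(o,PR.inv().apply(o-PO),R.apply([1,0,0]),s["contact_force"],s["moment"])
m,im=shot("t2","top")
g=cv2.cvtColor(im,cv2.COLOR_RGB2GRAY)[200:250,335:360];print(g[:,6:16:3].T)
print(proj(m,press(0,0,17)),proj(m,press(0,0,41)))
E
```

```text
[444.368 -71.89   14.62 ] [-106.227    0.315   14.62 ] [ 0.999 -0.038 -0.002] [ 0.204  0.277 -2.766] [-0.037  0.132  0.036]
15.35 [-0.159  0.295 -0.539  0.738 -0.002 -0.121] [444.978 -71.819  20.749] [-0.059 -3.14   0.002]
[[156 110  58  26  26  28  46  51  63  63  60  67  66  73  73  72  68  70  69  63  67  65  61  58  56  58  59  64  62  61  55  57  64  64  68  68
   73  73  71  75  72  76  70  74  74  74  66  56  57  54]
 [143 109  70  26  62 126 143 118  87  60  48  39  48  54  57  55  60  62  66  67  64  68  74  73  71  74  79  87  89  87  90  91  88  78  69  68
   71  67  65  71  72  73  72  72  73  66  62  53  59  59]
 [162 136  86  38  41 110 161 142 107  69  60  53  62  64  65  64  68  70  73  73  75  74  73  75  76  78  84  80  86  85  93  91  95  73  74  65
   66  72  69  72  72  73  76  72  73  63  62  58  57  65]
 [165 147  95  38  33 103 156 140 109  79  62  57  55  67  66  65  65  72  70  72  75  74  76  80  77  80  77  79  87  83  87  91  92  83  72  73
   63  68  71  72  72  68  70  68  71  64  67  62  63  64]]
[345.002 210.129] [345.506 209.016]
```

Request:
carry_out(
  motion=[
    {"x": 0,"y": 0,"z": 0.005,"wx": 0,"wy": 0,"wz": 0},
    {"x": -0.006,"y": 0,"z": 0.005,"wx": 0,"wy": 0,"wz": 0},
    {"x": -0.006,"y": 0,"z": 0.005,"wx": 0,"wy": 0,"wz": 0},
  ],
)

```text
time: 15.65
position: [445.5, -71.8, 19.7]
tcp_rot: [-0.059, -3.139, 0.002]
contact_force: [-3.2, 0.2, 4.8]
grip_width: 24.4
grasp_force: 60.6
```

Request:
carry_out(
  claw=0.06,
  motion=[
    {"x": 0,"y": 0,"z": 0,"wx": 0,"wy": 0,"wz": 0},
    {"x": 0,"y": 0,"z": 0,"wx": 0,"wy": 0,"wz": 0},
    {"x": 0,"y": 0,"z": 0,"wx": 0,"wy": 0,"wz": 0},
    {"x": 0,"y": 0,"z": -0.05,"wx": 0,"wy": 0,"wz": 0},
    {"x": 0,"y": 0,"z": -0.15,"wx": 0,"wy": 0,"wz": 0},
    {"x": 0,"y": 0,"z": -0.35,"wx": 0,"wy": 0,"wz": 0},
    {"x": -0.2,"y": 0,"z": -0.55,"wx": 0,"wy": 0,"wz": 0},
    {"x": -0.5,"y": 0,"z": -0.75,"wx": 0,"wy": 0,"wz": 0},
    {"x": -0.7,"y": 0,"z": -0.8,"wx": 0,"wy": 0,"wz": 0},
    {"x": -0.7,"y": 0,"z": -0.8,"wx": 0,"wy": 0,"wz": 0},
    {"x": -0.7,"y": 0,"z": -0.8,"wx": 0,"wy": 0,"wz": 0},
  ],
)

```text
time: 16.75
position: [626.6, -78.4, 221.2]
tcp_rot: [0.058, 3.136, -0.003]
contact_force: [0.3, 0.9, 0.6]
grip_width: 45.7
grasp_force: 0.0
```

```bash
python3 - <<'E'
from g import *
m,im=shot("w4")
cv2.imwrite("pics/w4c.png",cv2.resize(im[60:260,200:440,::-1],None,fx=3,fy=3,interpolation=cv2.INTER_CUBIC))
for q in((0,0,17),(-40,107,66),(-40,-107,66),(12,107,45),(12,-107,45),(-145,0,32)):print(q,(proj(m,press(*q))-[200,60])*3)
E
```

```text
16.8 [-0.124  0.424  0.232  1.376 -0.001 -0.087] [625.633 -78.328 220.385] [ 0.058  3.138 -0.003]
(0, 0, 17) [354.4   153.382]
(-40, 107, 66) [685.77   23.263]
(-40, -107, 66) [21.449 21.48 ]
(12, 107, 45) [647.791 188.279]
(12, -107, 45) [ 60.056 186.605]
(-145, 0, 32) [ 354.587 -315.366]
```

View pics/w4c.png

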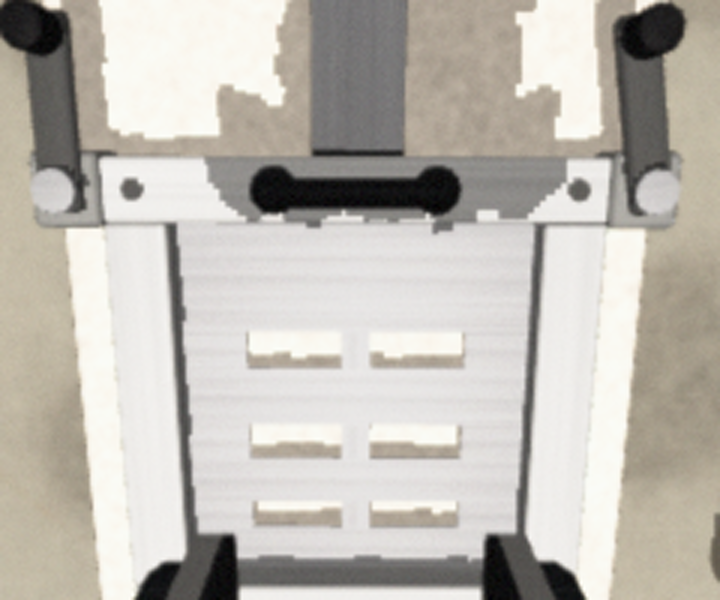

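The gauge line sits level with the rail's front edge (crop y≈152 against 153.4) and the blade is centred to about 2 mm. Next come the latches; the knobs are at crop (655,30) and (33,27).

```bash
cat > l.py <<'E'
from g import *
def knob(sd,ph,z): return press(12-52*np.cos(ph), sd*(107-52*np.sin(ph)), z)
def lrot(sd,ph): return tool(-Z,Ro.from_rotvec([0,0,sd*ph]).apply(PY))
E
python3 - <<'E'
from l import *
m,im=load("w4")
for sd,c in((1,(655,30)),(-1,(33,27))):
    X=onz(m,np.array(c)/3+[200,60],70);q=PR.inv().apply(X-PO);print(sd,q,np.arctan2(107-sd*q[1],12-q[0]),np.hypot(107-sd*q[1],12-q[0]))
for sd in(1,-1):
  for ph in(.1,.15,.2):
    for z in (80,) : print((proj(m,knob(sd,ph,74))-[200,60])*3,(proj(m,knob(sd,ph,52))-[200,60])*3)
g=255-cv2.cvtColor(im,cv2.COLOR_RGB2GRAY)
E
```

```text
1 [-37.446  96.023  70.   ] 0.2184647808849816 50.64969296079206
-1 [ -37.833 -102.025   70.   ] 0.09950798896580723 50.08094970689343
[678.54   20.188] [654.995  30.441]
[670.182  21.298] [647.263  31.466]
[661.847  22.856] [639.556  32.904]
[28.267 18.445] [52.835 28.822]
[36.613 19.6  ] [60.556 29.887]
[44.935 21.201] [68.251 31.366]
```

```bash
python3 - <<'E'
from l import *
s=env.get_state()
for z in(110,62):pr(knob(1,.19,z),lrot(1,.19),s);print(knob(1,.19,z))
E
```

```text
[ 0.457  0.386  0.439 -0.001  0.001 -0.06 ]
[515.306  22.245 110.   ]
[ 0.458  0.387  0.631 -0.001  0.001 -0.06 ]
[515.306  22.245  62.   ]
```

Request:
carry_out(
  claw=-0.1,
  grip_force=30,
  motion=[
    {"x": 0.2,"y": 0.2,"z": 0.1,"wx": 0,"wy": 0,"wz": -0.06},
    {"x": 0.4,"y": 0.386,"z": 0.2,"wx": 0,"wy": 0,"wz": -0.06},
    {"x": 0.457,"y": 0.386,"z": 0.3,"wx": 0,"wy": 0,"wz": -0.06},
    {"x": 0.457,"y": 0.386,"z": 0.4,"wx": 0,"wy": 0,"wz": -0.06},
    {"x": 0.457,"y": 0.386,"z": 0.439,"wx": 0,"wy": 0,"wz": -0.06},
    {"x": 0.457,"y": 0.386,"z": 0.5,"wx": 0,"wy": 0,"wz": -0.06},
    {"x": 0.457,"y": 0.386,"z": 0.56,"wx": 0,"wy": 0,"wz": -0.06},
    {"x": 0.458,"y": 0.387,"z": 0.61,"wx": 0,"wy": 0,"wz": -0.06},
    {"x": 0.458,"y": 0.387,"z": 0.631,"wx": 0,"wy": 0,"wz": -0.06},
    {"x": 0.458,"y": 0.387,"z": 0.631,"wx": 0,"wy": 0,"wz": -0.06},
  ],
)

```text
time: 17.8
position: [510.7, 22.1, 61.5]
tcp_rot: [0.236, -3.131, 0.002]
contact_force: [0.2, -0.2, 0.7]
grip_width: 38.3
grasp_force: 0.0
```

Request:
carry_out(
  claw=-1,
  grip_force=30,
  motion=[
    {"x": 0,"y": 0,"z": 0,"wx": 0,"wy": 0,"wz": 0},
    {"x": 0,"y": 0,"z": 0,"wx": 0,"wy": 0,"wz": 0},
    {"x": 0,"y": 0,"z": 0,"wx": 0,"wy": 0,"wz": 0},
    {"x": 0,"y": 0,"z": 0,"wx": 0,"wy": 0,"wz": 0},
    {"x": 0,"y": 0,"z": 0,"wx": 0,"wy": 0,"wz": 0},
  ],
)

```text
time: 18.3
position: [511.1, 22.4, 62.4]
tcp_rot: [-0.237, 3.132, -0.003]
contact_force: [0.0, -2.5, 7.1]
grip_width: 13.8
grasp_force: 29.5
```

```bash
python3 - <<'E'
from l import *
s=env.get_state();p=s["position"];q=PR.inv().apply(p-PO);a=np.arctan2(107-q[1],12-q[0]);print(p,q,a,np.hypot(107-q[1],12-q[0]),s["contact_force"],s["grip_width"])
off=p-knob(1,.19,p[2])
for ph in(.35,.5,.65,.8,.95,1.1,1.25,1.4,1.5,1.57,1.62):pr(knob(1,ph,p[2])+off*(1.6-ph)/1.4,lrot(1,ph),s)
E
```

```text
[511.116  22.406  62.372] [-43.256  97.174  62.372] 0.17599282868667251 56.12314670193721 [ 0.006 -2.458  7.08 ] 13.846587189215496
[-0.004 -0.033  0.    -0.001  0.    -0.051]
[-0.013 -0.064  0.    -0.001  0.    -0.099]
[-0.027 -0.093  0.    -0.001  0.    -0.146]
[-0.045 -0.121  0.    -0.001 -0.    -0.194]
[-0.066 -0.145  0.    -0.001 -0.    -0.242]
[-0.091 -0.166  0.    -0.001 -0.    -0.29 ]
[-0.119 -0.184  0.    -0.001 -0.    -0.337]
[-0.149 -0.197  0.    -0.001 -0.    -0.385]
[-0.17  -0.204  0.    -0.001 -0.    -0.417]
[-0.185 -0.207  0.    -0.001 -0.    -0.439]
[-0.195 -0.209  0.001 -0.001 -0.    -0.455]
```

```bash
cat >> l.py <<'E'
def swing(sd,phs):
    s=env.get_state();p=s["position"];R=Ro.from_rotvec(s["tcp_rot"]);c=press(12,sd*107,p[2])
    for d in phs:
        D=Ro.from_rotvec([0,0,sd*d]);pr(c+D.apply(p-c),D*R,s)
E
python3 -c "
from l import *
swing(1,np.arange(.1,1.51,.1))"
```

```text
[-0.001 -0.022  0.    -0.    -0.    -0.032]
[-0.004 -0.045  0.    -0.    -0.    -0.064]
[-0.009 -0.066  0.    -0.    -0.    -0.095]
[-0.016 -0.088  0.    -0.    -0.    -0.127]
[-0.026 -0.108  0.    -0.    -0.    -0.159]
[-0.037 -0.127  0.    -0.    -0.    -0.191]
[-0.051 -0.145  0.    -0.    -0.    -0.223]
[-0.066 -0.162  0.    -0.    -0.    -0.255]
[-0.082 -0.177  0.    -0.    -0.001 -0.286]
[-0.1   -0.19   0.    -0.    -0.001 -0.318]
[-0.12  -0.202  0.    -0.    -0.001 -0.35 ]
[-0.14  -0.211  0.    -0.    -0.001 -0.382]
[-0.161 -0.219  0.001 -0.    -0.001 -0.414]
[-0.183 -0.224  0.001 -0.    -0.001 -0.446]
[-0.205 -0.227  0.001 -0.    -0.001 -0.477]
```

Request:
carry_out(
  motion=[
    {"x": 0,"y": 0,"z": -0.008,"wx": 0,"wy": 0,"wz": 0},
    {"x": -0.001,"y": -0.022,"z": -0.008,"wx": 0,"wy": 0,"wz": -0.032},
    {"x": -0.004,"y": -0.045,"z": -0.008,"wx": 0,"wy": 0,"wz": -0.064},
    {"x": -0.009,"y": -0.066,"z": -0.008,"wx": 0,"wy": 0,"wz": -0.095},
    {"x": -0.016,"y": -0.088,"z": -0.008,"wx": 0,"wy": 0,"wz": -0.127},
    {"x": -0.026,"y": -0.108,"z": -0.008,"wx": 0,"wy": 0,"wz": -0.159},
    {"x": -0.037,"y": -0.127,"z": -0.008,"wx": 0,"wy": 0,"wz": -0.191},
    {"x": -0.051,"y": -0.145,"z": -0.008,"wx": 0,"wy": 0,"wz": -0.223},
    {"x": -0.066,"y": -0.162,"z": -0.008,"wx": 0,"wy": 0,"wz": -0.255},
    {"x": -0.082,"y": -0.177,"z": -0.008,"wx": 0,"wy": 0,"wz": -0.286},
    {"x": -0.1,"y": -0.19,"z": -0.008,"wx": 0,"wy": 0,"wz": -0.318},
    {"x": -0.12,"y": -0.202,"z": -0.008,"wx": 0,"wy": 0,"wz": -0.35},
    {"x": -0.14,"y": -0.211,"z": -0.008,"wx": 0,"wy": 0,"wz": -0.382},
    {"x": -0.161,"y": -0.219,"z": -0.008,"wx": 0,"wy": 0,"wz": -0.414},
    {"x": -0.183,"y": -0.224,"z": -0.008,"wx": 0,"wy": 0,"wz": -0.446},
    {"x": -0.19,"y": -0.225,"z": -0.008,"wx": 0,"wy": 0,"wz": -0.45},
    {"x": -0.19,"y": -0.225,"z": -0.008,"wx": 0,"wy": 0,"wz": -0.45},
  ],
)

```text
time: 20.0
position: [565.3, -27.7, 62.8]
tcp_rot: [2.21, -2.225, 0.002]
contact_force: [-0.7, -11.1, -5.9]
grip_width: 14.1
grasp_force: 31.6
```

```bash
python3 - <<'E'
from l import *
s=env.get_state();p=s["position"];q=PR.inv().apply(p-PO);print(p,q,np.arctan2(107-q[1],12-q[0]),np.hypot(107-q[1],12-q[0]),s["contact_force"],s["grip_width"],s["joints"][5])
E
```

```text
[565.27  -27.701  62.79 ] [12.835 49.244 62.79 ] 1.585258154686422 57.76159099400838 [ -0.677 -11.068  -5.852] 14.128223566162779 -1.6102079718254685
```

Request:
carry_out(
  motion=[
    {"x": 0,"y": -0.012,"z": 0,"wx": 0,"wy": 0,"wz": 0},
    {"x": 0,"y": -0.012,"z": 0,"wx": 0,"wy": 0,"wz": 0},
    {"x": 0,"y": -0.012,"z": 0,"wx": 0,"wy": 0,"wz": 0},
  ],
)

```text
time: 20.3
position: [565.6, -27.8, 62.6]
tcp_rot: [2.207, -2.224, -0.002]
contact_force: [-9.8, -10.0, 0.1]
grip_width: 14.1
grasp_force: 32.3
```

Request:
carry_out(
  claw=-0.2,
  motion=[
    {"x": 0,"y": 0,"z": 0,"wx": 0,"wy": 0,"wz": 0},
    {"x": 0,"y": 0,"z": 0,"wx": 0,"wy": 0,"wz": 0},
    {"x": 0,"y": 0,"z": 0,"wx": 0,"wy": 0,"wz": 0},
    {"x": 0,"y": 0,"z": -0.05,"wx": 0,"wy": 0,"wz": 0},
    {"x": 0,"y": 0,"z": -0.15,"wx": 0,"wy": 0,"wz": 0},
    {"x": 0,"y": 0,"z": -0.3,"wx": 0,"wy": 0,"wz": 0},
    {"x": 0,"y": 0,"z": -0.35,"wx": 0,"wy": 0,"wz": 0},
  ],
)

```text
time: 21.0
position: [570.7, -25.6, 155.6]
tcp_rot: [-2.213, 2.226, -0.007]
contact_force: [1.6, -0.7, 0.6]
grip_width: 34.3
grasp_force: 0.0
```

```bash
python3 - <<'E'
from l import *
s=env.get_state()
pr(knob(-1,.07,140),lrot(-1,.07),s);pr(knob(-1,.07,62),lrot(-1,.07),s)
E
```

```text
[ 0.611  0.253  0.062 -0.002  0.001  0.533]
[ 0.611  0.255  0.374 -0.002  0.001  0.533]
```

Request:
carry_out(
  motion=[
    {"x": 0.3,"y": 0.1,"z": 0.05,"wx": 0,"wy": 0,"wz": 0.533},
    {"x": 0.5,"y": 0.2,"z": 0.062,"wx": 0,"wy": 0,"wz": 0.533},
    {"x": 0.611,"y": 0.253,"z": 0.062,"wx": 0,"wy": 0,"wz": 0.533},
    {"x": 0.611,"y": 0.253,"z": 0.062,"wx": 0,"wy": 0,"wz": 0.533},
    {"x": 0.611,"y": 0.253,"z": 0.062,"wx": 0,"wy": 0,"wz": 0.533},
    {"x": 0.611,"y": 0.253,"z": 0.062,"wx": 0,"wy": 0,"wz": 0.533},
    {"x": 0.611,"y": 0.253,"z": 0.062,"wx": 0,"wy": 0,"wz": 0.533},
    {"x": 0.611,"y": 0.253,"z": 0.062,"wx": 0,"wy": 0,"wz": 0.533},
    {"x": 0.611,"y": 0.253,"z": 0.062,"wx": 0,"wy": 0,"wz": 0.533},
    {"x": 0.611,"y": 0.253,"z": 0.062,"wx": 0,"wy": 0,"wz": 0.533},
    {"x": 0.611,"y": 0.253,"z": 0.062,"wx": 0,"wy": 0,"wz": 0.533},
    {"x": 0.611,"y": 0.253,"z": 0.062,"wx": 0,"wy": 0,"wz": 0.533},
    {"x": 0.611,"y": 0.253,"z": 0.062,"wx": 0,"wy": 0,"wz": 0.533},
  ],
)

```text
time: 22.3
position: [504.9, -178.1, 136.3]
tcp_rot: [-0.168, -3.137, 0.002]
contact_force: [-0.2, -1.2, -0.6]
grip_width: 34.2
grasp_force: 0.0
```

```bash
python3 - <<'E'
from l import *
s=env.get_state();print(s["position"],knob(-1,.07,140),s["grip_width"],s["joints"][5])
pr(knob(-1,.07,62),lrot(-1,.07),s)
E
```

```text
[ 504.908 -178.091  136.297] [ 506.576 -178.105  140.   ] 34.155408124342095 -0.2314669996493752
[-0.007  0.001  0.297 -0.    -0.     0.001]
```

Request:
carry_out(
  motion=[
    {"x": -0.007,"y": -0.002,"z": 0.1,"wx": 0,"wy": 0,"wz": 0},
    {"x": -0.007,"y": -0.002,"z": 0.2,"wx": 0,"wy": 0,"wz": 0},
    {"x": -0.007,"y": -0.002,"z": 0.26,"wx": 0,"wy": 0,"wz": 0},
    {"x": -0.007,"y": -0.002,"z": 0.285,"wx": 0,"wy": 0,"wz": 0},
    {"x": -0.007,"y": -0.002,"z": 0.285,"wx": 0,"wy": 0,"wz": 0},
  ],
)

```text
time: 22.8
position: [506.1, -178.8, 64.2]
tcp_rot: [-0.169, -3.135, 0.002]
contact_force: [0.5, 0.2, 0.1]
grip_width: 34.1
grasp_force: 0.0
```

Request:
carry_out(
  claw=-1,
  grip_force=30,
  motion=[
    {"x": 0,"y": 0,"z": 0,"wx": 0,"wy": 0,"wz": 0},
    {"x": 0,"y": 0,"z": 0,"wx": 0,"wy": 0,"wz": 0},
    {"x": 0,"y": 0,"z": 0,"wx": 0,"wy": 0,"wz": 0},
    {"x": 0,"y": 0,"z": 0,"wx": 0,"wy": 0,"wz": 0},
    {"x": 0,"y": 0,"z": 0,"wx": 0,"wy": 0,"wz": 0},
  ],
)

```text
time: 23.3
position: [506.9, -179.2, 65.5]
tcp_rot: [0.172, 3.136, -0.003]
contact_force: [-1.0, -0.4, 6.2]
grip_width: 13.7
grasp_force: 29.6
```

```bash
python3 -c "
from l import *
s=env.get_state();p=s['position'];q=PR.inv().apply(p-PO);print(p,q,np.arctan2(107+q[1],12-q[0]),np.hypot(107+q[1],12-q[0]),s['contact_force'],s['grip_width'])
swing(-1,[.1,.2,.3,.4,.5,.6,.7,.8,.9,1,1.1,1.2,1.3,1.4,1.47,1.53])"
```

```text
[ 506.887 -179.232   65.528] [ -39.517 -104.474   65.528] 0.048986248959665184 51.578754792457765 [-0.963 -0.379  6.202] 13.69533314008742
[-0.001  0.021 -0.     0.     0.     0.032]
[-0.003  0.041 -0.     0.     0.     0.064]
[-0.008  0.061 -0.     0.     0.     0.095]
[-0.015  0.081 -0.     0.     0.     0.127]
[-0.023  0.099 -0.     0.     0.     0.159]
[-0.034  0.117 -0.     0.     0.     0.191]
[-0.046  0.134 -0.     0.     0.     0.223]
[-0.059  0.149 -0.     0.     0.001  0.255]
[-0.075  0.163 -0.     0.     0.001  0.286]
[-0.091  0.176 -0.     0.     0.001  0.318]
[-0.109  0.186 -0.     0.     0.001  0.35 ]
[-0.127  0.195 -0.     0.     0.001  0.382]
[-0.147  0.202 -0.     0.     0.001  0.414]
[-0.167  0.207 -0.     0.     0.001  0.446]
[-0.181  0.209 -0.     0.     0.001  0.468]
[-0.193  0.21  -0.     0.     0.001  0.487]
```

Request:
carry_out(
  motion=[
    {"x": -0.001,"y": 0.021,"z": 0,"wx": 0,"wy": 0,"wz": 0.032},
    {"x": -0.003,"y": 0.041,"z": 0,"wx": 0,"wy": 0,"wz": 0.064},
    {"x": -0.008,"y": 0.061,"z": 0,"wx": 0,"wy": 0,"wz": 0.095},
    {"x": -0.015,"y": 0.081,"z": 0,"wx": 0,"wy": 0,"wz": 0.127},
    {"x": -0.023,"y": 0.099,"z": 0,"wx": 0,"wy": 0,"wz": 0.159},
    {"x": -0.034,"y": 0.117,"z": 0,"wx": 0,"wy": 0,"wz": 0.191},
    {"x": -0.046,"y": 0.134,"z": 0,"wx": 0,"wy": 0,"wz": 0.223},
    {"x": -0.059,"y": 0.149,"z": 0,"wx": 0,"wy": 0,"wz": 0.255},
    {"x": -0.075,"y": 0.163,"z": 0,"wx": 0,"wy": 0,"wz": 0.286},
    {"x": -0.091,"y": 0.176,"z": 0,"wx": 0,"wy": 0,"wz": 0.318},
    {"x": -0.109,"y": 0.186,"z": 0,"wx": 0,"wy": 0,"wz": 0.35},
    {"x": -0.127,"y": 0.195,"z": 0,"wx": 0,"wy": 0,"wz": 0.382},
    {"x": -0.147,"y": 0.202,"z": 0,"wx": 0,"wy": 0,"wz": 0.414},
    {"x": -0.167,"y": 0.207,"z": 0,"wx": 0,"wy": 0,"wz": 0.446},
    {"x": -0.181,"y": 0.209,"z": 0,"wx": 0,"wy": 0,"wz": 0.468},
    {"x": -0.193,"y": 0.21,"z": 0,"wx": 0,"wy": 0,"wz": 0.487},
    {"x": -0.203,"y": 0.21,"z": 0,"wx": 0,"wy": 0,"wz": 0.487},
    {"x": -0.208,"y": 0.21,"z": 0,"wx": 0,"wy": 0,"wz": 0.487},
    {"x": -0.208,"y": 0.21,"z": 0,"wx": 0,"wy": 0,"wz": 0.487},
  ],
)

```text
time: 25.2
position: [561.5, -132.5, 65.3]
tcp_rot: [-2.296, -2.142, 0.007]
contact_force: [-12.7, -0.8, 15.9]
grip_width: 13.9
grasp_force: 30.5
```

```bash
python3 -c "
from l import *
s=env.get_state();p=s['position'];q=PR.inv().apply(p-PO);print(p,q,np.arctan2(107+q[1],12-q[0]),np.hypot(107+q[1],12-q[0]),s['contact_force'],s['grip_width'])"
```

```text
[ 561.495 -132.531   65.313] [ 13.204 -55.653  65.313] 1.5942422622122794 51.361571289378304 [-12.655  -0.812  15.931] 13.865154820608026
```

Request:
carry_out(
  claw=-0.2,
  motion=[
    {"x": 0,"y": 0,"z": 0,"wx": 0,"wy": 0,"wz": 0},
    {"x": 0,"y": 0,"z": 0,"wx": 0,"wy": 0,"wz": 0},
    {"x": 0,"y": 0,"z": 0,"wx": 0,"wy": 0,"wz": 0},
    {"x": 0,"y": 0,"z": -0.05,"wx": 0,"wy": 0,"wz": 0},
    {"x": 0,"y": 0,"z": -0.15,"wx": 0,"wy": 0,"wz": 0},
    {"x": 0,"y": 0,"z": -0.3,"wx": 0,"wy": 0,"wz": 0},
    {"x": 0,"y": 0,"z": -0.5,"wx": 0,"wy": 0,"wz": 0},
    {"x": 0,"y": 0,"z": -0.7,"wx": 0,"wy": 0,"wz": 0},
    {"x": 0,"y": 0,"z": -0.8,"wx": 0,"wy": 0,"wz": 0},
  ],
)

```text
time: 26.1
position: [565.0, -132.3, 270.2]
tcp_rot: [2.293, 2.14, 0.003]
contact_force: [1.1, -0.7, 0.2]
grip_width: 34.3
grasp_force: 0.0
```

```bash
cat > b.py <<'E'
from l import *
def brushes(key):
    m,im=load(key)
    for nm,lo,hi in(("blue",(100,60,40),(125,255,255)),("brown",(3,70,30),(15,255,120))):
        for c in blobs(im,lo,hi,90):
            X=np.array([onz(m,p,10)[:2] for p in cv2.boxPoints(cv2.minAreaRect(c))])
            if 300<X[:,0].mean()<660 and -330<X[:,1].mean()<450: print(nm,X.mean(0),*[(X[k]+X[k-1])/2 for k in range(4)])
E
python3 - <<'E'
from b import *
shot("t3","top");brushes("t3")
shot("w5");brushes("w5")
E
```

```text
26.15 [-0.229  0.321  0.207  1.448 -0.001  1.41 ] [ 565.852 -132.499  272.726] [2.29  2.138 0.006]
blue [357.204 309.348] [356.499 375.537] [369.119 309.925] [357.909 243.158] [345.289 308.771]
blue [545.083 116.89 ] [478.655 115.324] [544.977 129.279] [611.512 118.456] [545.19  104.501]
brown [357.175 189.198] [356.945 210.75 ] [373.038 189.726] [357.405 167.646] [341.312 188.671]
brown [421.948 112.633] [421.786 128.9  ] [443.425 113.136] [422.11   96.366] [400.471 112.131]
26.2 [-0.229  0.322  0.202  1.443 -0.001  1.41 ] [ 565.746 -132.467  269.816] [2.291 2.139 0.005]
blue [ 424.052 -280.175] [ 395.12  -278.055] [ 425.31  -272.067] [ 452.984 -282.294] [ 422.793 -288.283]
blue [ 518.955 -288.171] [ 507.653 -287.342] [ 520.48 -271.83] [ 530.257 -288.999] [ 517.431 -304.511]
brown [ 584.388 -293.944] [ 562.521 -292.341] [ 585.365 -274.773] [ 606.256 -295.547] [ 583.412 -313.115]
```

```bash
python3 - <<'E'
from b import *
s=env.get_state();R=tool(-Z,(.068,.9977,0))
for z in(90,3):pr((552.2,-292.4,z),R,s)
E
```

```text
[-0.64  -0.015  0.721  0.001  0.002 -0.5  ]
[-0.639 -0.018  1.069  0.001  0.002 -0.5  ]
```

Request:
carry_out(
  claw=0.4,
  motion=[
    {"x": -0.2,"y": -0.015,"z": 0.1,"wx": 0,"wy": 0,"wz": -0.5},
    {"x": -0.4,"y": -0.015,"z": 0.2,"wx": 0,"wy": 0,"wz": -0.5},
    {"x": -0.64,"y": -0.015,"z": 0.3,"wx": 0,"wy": 0,"wz": -0.5},
    {"x": -0.64,"y": -0.015,"z": 0.45,"wx": 0,"wy": 0,"wz": -0.5},
    {"x": -0.64,"y": -0.015,"z": 0.6,"wx": 0,"wy": 0,"wz": -0.5},
    {"x": -0.64,"y": -0.015,"z": 0.72,"wx": 0,"wy": 0,"wz": -0.5},
    {"x": -0.64,"y": -0.015,"z": 0.72,"wx": 0,"wy": 0,"wz": -0.5},
    {"x": -0.64,"y": -0.015,"z": 0.72,"wx": 0,"wy": 0,"wz": -0.5},
    {"x": -0.64,"y": -0.015,"z": 0.72,"wx": 0,"wy": 0,"wz": -0.5},
    {"x": -0.64,"y": -0.015,"z": 0.72,"wx": 0,"wy": 0,"wz": -0.5},
    {"x": -0.64,"y": -0.015,"z": 0.72,"wx": 0,"wy": 0,"wz": -0.5},
    {"x": -0.64,"y": -0.015,"z": 0.72,"wx": 0,"wy": 0,"wz": -0.5},
    {"x": -0.64,"y": -0.015,"z": 0.72,"wx": 0,"wy": 0,"wz": -0.5},
  ],
)

```text
time: 27.5
position: [548.8, -291.6, 84.4]
tcp_rot: [-0.112, -3.138, 0.002]
contact_force: [0.2, 0.1, -0.4]
grip_width: 59.8
grasp_force: 0.0
```

```bash
python3 - <<'E'
from b import *
s=env.get_state();R=tool(-Z,(.068,.9977,0));print(s["position"],s["grip_width"])
pr((552.2,-292.4,3),R,s)
E
```

```text
[ 548.814 -291.605   84.443] 59.77749061550595
[-0.014 -0.002  0.326 -0.    -0.    -0.001]
```

Request:
carry_out(
  motion=[
    {"x": -0.014,"y": -0.002,"z": 0.15,"wx": 0,"wy": 0,"wz": 0},
    {"x": -0.014,"y": -0.002,"z": 0.25,"wx": 0,"wy": 0,"wz": 0},
    {"x": -0.014,"y": -0.002,"z": 0.31,"wx": 0,"wy": 0,"wz": 0},
    {"x": -0.014,"y": -0.002,"z": 0.326,"wx": 0,"wy": 0,"wz": 0},
    {"x": -0.014,"y": -0.002,"z": 0.326,"wx": 0,"wy": 0,"wz": 0},
  ],
)

```text
time: 28.0
position: [552.2, -292.5, 2.9]
tcp_rot: [-0.11, -3.138, 0.001]
contact_force: [-1.1, -0.3, 0.6]
grip_width: 59.8
grasp_force: 0.0
```

Request:
carry_out(
  claw=-1,
  grip_force=40,
  motion=[
    {"x": 0,"y": 0,"z": 0,"wx": 0,"wy": 0,"wz": 0},
    {"x": 0,"y": 0,"z": 0,"wx": 0,"wy": 0,"wz": 0},
    {"x": 0,"y": 0,"z": 0,"wx": 0,"wy": 0,"wz": 0},
    {"x": 0,"y": 0,"z": 0,"wx": 0,"wy": 0,"wz": 0},
    {"x": 0,"y": 0,"z": 0,"wx": 0,"wy": 0,"wz": 0},
  ],
)

```text
time: 28.5
position: [553.3, -293.0, 4.5]
tcp_rot: [0.108, 3.138, -0.004]
contact_force: [-1.2, -0.4, 6.7]
grip_width: 36.7
grasp_force: 42.2
```

Request:
carry_out(
  motion=[
    {"x": 0,"y": 0,"z": -0.15,"wx": 0,"wy": 0,"wz": 0},
    {"x": 0,"y": 0,"z": -0.3,"wx": 0,"wy": 0,"wz": 0},
    {"x": 0.1,"y": 0.1,"z": -0.5,"wx": 0,"wy": 0,"wz": 0},
    {"x": 0.2,"y": 0.3,"z": -0.7,"wx": 0,"wy": 0,"wz": 0},
    {"x": 0.3,"y": 0.5,"z": -0.9,"wx": 0,"wy": 0,"wz": 0},
    {"x": 0.4,"y": 0.7,"z": -0.95,"wx": 0,"wy": 0,"wz": 0},
    {"x": 0.5,"y": 0.9,"z": -0.95,"wx": 0,"wy": 0,"wz": 0},
    {"x": 0.5,"y": 1,"z": -0.95,"wx": 0,"wy": 0,"wz": 0},
    {"x": 0.5,"y": 1,"z": -0.95,"wx": 0,"wy": 0,"wz": 0},
  ],
)

```text
time: 29.4
position: [444.1, -32.4, 241.7]
tcp_rot: [0.108, 3.139, -0.002]
contact_force: [1.0, 0.4, -0.9]
grip_width: 36.6
grasp_force: 41.5
```

```bash
python3 - <<'E'
from b import *
im=cv2.imread("pics/scene0.png");t=cv2.imread("pics/top0.png")
a=cv2.resize(im[225:345,300:420],None,fx=4,fy=4,interpolation=cv2.INTER_CUBIC)
b=cv2.resize(t[165:245,125:245],None,fx=4,fy=4,interpolation=cv2.INTER_CUBIC)
o=np.zeros((480,800,3),np.uint8);o[:,:400]=a[:,:400];o[:320,400:]=b[:,:400]
cv2.imwrite("pics/bin.png",o)
E
```

```text
(no output)
```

View pics/bin.png

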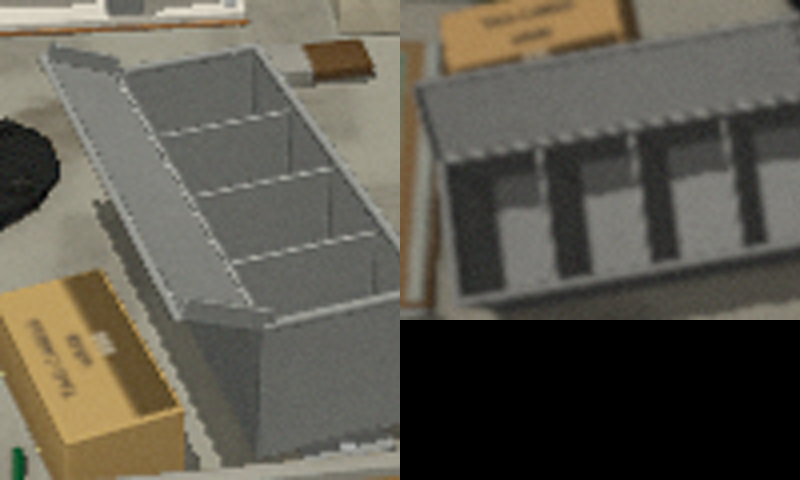

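The scene crop shows the rim corners at (255,47), (122,70) and (265,318), and the lip's left end at (180,318). The top crop shows the near-left corner at (460,303) and the lip-side left corner at (440,160).

```bash
python3 - <<'E'
from b import *
ms=env.camera_model("scene");mt=env.camera_model("top");A=np.array
P=dict(NR=(A([363.7,236.7]),A([236.9,223.7])),FL=(A([366.2,304.4]),A([134.6,204.6])),lipL=(A([344.9,304.4]),A([129.6,185.9])),lipR=(A([310.6,240.]),A([225.4,171.4])),FR=(A([330.4,242.4]),None),NL=(None,A([139.6,240.4])))
for k,(a,b) in P.items():
    z=111 if k[0]=="l" else 91
    if a is not None and b is not None: X,r=tri([(ms,a),(mt,b)]);print(k,X,r[0])
    print("   ",None if a is None else onz(ms,a,z),None if b is None else onz(mt,b,z))
s=env.get_state();print(s["position"],s["joints"])
E
```

```text
NR [504.391 205.375  83.813] 0.16833226152031802
    [506.603 216.258  91.   ] [503.892 203.973  91.   ]
FL [550.974 468.918  94.534] 0.5006798212876679
    [550.541 464.876  91.   ] [550.962 470.546  91.   ]
lipL [596.853 479.236 108.769] 0.12916559703643016
    [597.399 481.68  111.   ] [596.33  478.277 111.   ]
lipR [640.44  235.524 104.513] 3.127459595968393
    [644.133 243.97  111.   ] [635.912 234.546 111.   ]
    [593.866 230.959  91.   ] None
    None [458.966 451.159  91.   ]
[444.065 -32.42  241.689] [-0.072  0.097 -0.162  1.31  -0.001 -0.003]
```

```bash
cat >> b.py <<'E'
az=np.radians(10.5);UX=np.array([np.cos(az),np.sin(az),0]);UY=np.array([-np.sin(az),np.cos(az),0]);BC=np.array([527.5,337.3,0])
def place(y,s_grip,ez=12,th=np.radians(33),under=4.5):
    d=UX*np.sin(th)+Z*np.cos(th);t=UX*np.cos(th)-Z*np.sin(th)
    ex=45-(6+(91-12)*np.sin(th))/np.cos(th)
    E=BC+UX*ex+UY*y+Z*ez
    return E+s_grip*d-under*t, tool(t,np.cross(t,-d))
E
python3 - <<'E'
from b import *
s=env.get_state();p,R=place(-88,161);print(p,R.as_matrix())
pr((520,150,330),R,s);pr(p+[0,0,115],R,s)
E
```

```text
[612.812 263.613 149.477] [[-0.536 -0.182  0.825]
 [-0.099  0.983  0.153]
 [-0.839 -0.    -0.545]]
[-0.253  0.748 -0.354 -0.04  -0.315 -0.073]
[-0.592  1.228 -0.092 -0.04  -0.315 -0.073]
```

Request:
carry_out(
  motion=[
    {"x": 0,"y": 0.15,"z": -0.2,"wx": -0.005,"wy": -0.04,"wz": -0.01},
    {"x": -0.05,"y": 0.3,"z": -0.354,"wx": -0.01,"wy": -0.08,"wz": -0.02},
    {"x": -0.1,"y": 0.45,"z": -0.354,"wx": -0.015,"wy": -0.12,"wz": -0.03},
    {"x": -0.15,"y": 0.6,"z": -0.354,"wx": -0.02,"wy": -0.16,"wz": -0.04},
    {"x": -0.2,"y": 0.748,"z": -0.354,"wx": -0.026,"wy": -0.2,"wz": -0.048},
    {"x": -0.253,"y": 0.748,"z": -0.354,"wx": -0.03,"wy": -0.24,"wz": -0.056},
    {"x": -0.253,"y": 0.748,"z": -0.354,"wx": -0.035,"wy": -0.28,"wz": -0.065},
    {"x": -0.253,"y": 0.748,"z": -0.354,"wx": -0.04,"wy": -0.315,"wz": -0.073},
    {"x": -0.253,"y": 0.748,"z": -0.354,"wx": -0.04,"wy": -0.315,"wz": -0.073},
    {"x": -0.253,"y": 0.748,"z": -0.354,"wx": -0.04,"wy": -0.315,"wz": -0.073},
    {"x": -0.253,"y": 0.748,"z": -0.354,"wx": -0.04,"wy": -0.315,"wz": -0.073},
  ],
)

```text
time: 30.5
position: [523.1, 148.5, 331.8]
tcp_rot: [-0.194, 2.139, 0.106]
contact_force: [0.3, -0.2, -0.8]
grip_width: 36.8
grasp_force: 41.5
```

```bash
python3 - <<'E'
from b import *
s=env.get_state();p,R=place(-88,161);print(s["position"],s["joints"],s["grip_width"],s["contact_force"])
pr(p+[0,0,115],R,s);pr(p,R,s)
E
```

```text
[523.056 148.536 331.831] [ 0.362 -0.34  -0.817  0.106 -0.151  0.1  ] 36.76472779944389 [ 0.273 -0.21  -0.849]
[-0.011  0.388  0.513 -0.     0.    -0.001]
[ 0.375  0.388  0.763 -0.     0.    -0.001]
```

Request:
carry_out(
  motion=[
    {"x": 0,"y": 0.15,"z": 0.15,"wx": 0,"wy": 0,"wz": 0},
    {"x": -0.005,"y": 0.3,"z": 0.3,"wx": 0,"wy": 0,"wz": 0},
    {"x": -0.011,"y": 0.388,"z": 0.45,"wx": 0,"wy": 0,"wz": 0},
    {"x": -0.011,"y": 0.388,"z": 0.513,"wx": 0,"wy": 0,"wz": 0},
    {"x": -0.011,"y": 0.388,"z": 0.513,"wx": 0,"wy": 0,"wz": 0},
    {"x": -0.011,"y": 0.388,"z": 0.513,"wx": 0,"wy": 0,"wz": 0},
  ],
)

```text
time: 31.1
position: [612.3, 263.6, 261.6]
tcp_rot: [-0.195, 2.141, 0.105]
contact_force: [-0.3, -0.1, -0.4]
grip_width: 36.3
grasp_force: 41.5
```

```bash
python3 - <<'E'
from b import *
m,im=shot("w6");p,R=place(-88,161);s=env.get_state();pr(p,R,s)
m2=env.camera_model("scene");i2=env.grab_frame("scene")
a=cv2.resize(i2[150:350,300:460,::-1],None,fx=3,fy=3,interpolation=cv2.INTER_CUBIC)
cv2.imwrite("pics/s6.png",a)
E
```

```text
31.15 [ 0.544  0.007 -0.766 -0.166 -0.302  0.204] [611.818 263.248 262.174] [-0.194  2.14   0.105]
[ 0.376  0.001  0.249 -0.001 -0.    -0.   ]
```

View pics/w6.png

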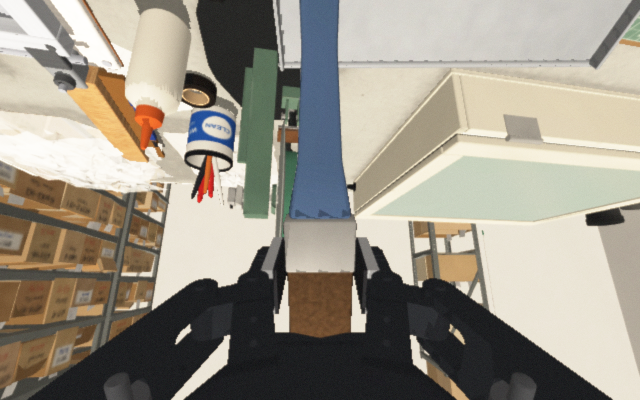

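The brush is held straight, head in the pads, with the lip's outer edge along row ~65 and its right end at (283,67). I'll check that against the bin model before lowering.

```bash
python3 - <<'E'
from b import *
m,im=load("w6")
print("lip tip corners",proj(m,BC+UX*93.7+UY*-123+Z*111),proj(m,BC+UX*93.7+UY*123+Z*111))
th=np.radians(33);p,R=place(-88,161);print("handle 110 from end",proj(m,p+[-1,-.4,112.7]+(110-161)*(UX*np.sin(th)+Z*np.cos(th))))
E
```

```text
lip tip corners [273.792  63.341] [584.576  62.955]
handle 110 from end [316.391 163.212]
```

```bash
cat >> b.py <<'E'
BC=BC+UX*3+UY*4
E
python3 - <<'E'
from b import *
s=env.get_state();p,R=place(-88,161)
for h in(115,60,20,0):pr(p+[0,0,h],R,s)
E
```

```text
[-0.016  0.018  0.011 -0.001  0.    -0.   ]
[ 0.169  0.017  0.13  -0.001  0.    -0.   ]
[ 0.303  0.017  0.217 -0.001  0.    -0.   ]
[ 0.37   0.017  0.261 -0.001  0.    -0.   ]
```

Request:
carry_out(
  motion=[
    {"x": -0.016,"y": 0.018,"z": 0.011,"wx": 0,"wy": 0,"wz": 0},
    {"x": 0.075,"y": 0.018,"z": 0.07,"wx": 0,"wy": 0,"wz": 0},
    {"x": 0.169,"y": 0.017,"z": 0.13,"wx": 0,"wy": 0,"wz": 0},
    {"x": 0.24,"y": 0.017,"z": 0.176,"wx": 0,"wy": 0,"wz": 0},
    {"x": 0.303,"y": 0.017,"z": 0.217,"wx": 0,"wy": 0,"wz": 0},
    {"x": 0.34,"y": 0.017,"z": 0.241,"wx": 0,"wy": 0,"wz": 0},
    {"x": 0.37,"y": 0.017,"z": 0.261,"wx": 0,"wy": 0,"wz": 0},
    {"x": 0.37,"y": 0.017,"z": 0.261,"wx": 0,"wy": 0,"wz": 0},
    {"x": 0.37,"y": 0.017,"z": 0.261,"wx": 0,"wy": 0,"wz": 0},
  ],
)

```text
time: 32.1
position: [614.8, 268.2, 149.0]
tcp_rot: [-0.195, 2.139, 0.106]
contact_force: [0.9, -0.9, 0.1]
grip_width: 36.6
grasp_force: 41.5
```

Request:
carry_out(
  claw=0.25,
  motion=[
    {"x": 0,"y": 0,"z": 0,"wx": 0,"wy": 0,"wz": 0},
    {"x": 0,"y": 0,"z": 0,"wx": 0,"wy": 0,"wz": 0},
    {"x": 0,"y": 0,"z": 0,"wx": 0,"wy": 0,"wz": 0},
    {"x": 0,"y": 0,"z": 0,"wx": 0,"wy": 0,"wz": 0},
    {"x": 0,"y": 0,"z": -0.05,"wx": 0,"wy": 0,"wz": 0},
    {"x": 0,"y": 0,"z": -0.12,"wx": 0,"wy": 0,"wz": 0},
    {"x": 0,"y": 0,"z": -0.25,"wx": 0,"wy": 0,"wz": 0},
    {"x": 0,"y": 0,"z": -0.4,"wx": 0,"wy": 0,"wz": 0},
    {"x": -0.1,"y": 0,"z": -0.6,"wx": 0,"wy": 0,"wz": 0},
    {"x": -0.2,"y": 0,"z": -0.7,"wx": 0,"wy": 0,"wz": 0},
  ],
)

```text
time: 33.1
position: [493.6, 244.9, 285.4]
tcp_rot: [-0.197, 2.142, 0.104]
contact_force: [1.5, 1.0, -0.1]
grip_width: 53.7
grasp_force: 0.0
```

```bash
python3 - <<'E'
from b import *
m,im=shot("w7");shot("t7","top");brushes("t7")
i2=env.grab_frame("scene")
o=np.zeros((540,800,3),np.uint8);a=cv2.resize(i2[190:340,290:430,::-1],None,fx=3.5,fy=3.6);o[:,:a.shape[1]]=a
o[:200,490:800]=cv2.resize(im[:,:,::-1],(310,200));cv2.imwrite("pics/s7.png",o)
E
```

```text
33.15 [ 0.69  -0.241 -0.86   0.013 -0.42   0.294] [495.203 246.178 294.152] [-0.193  2.134  0.11 ]
33.2 [ 0.689 -0.237 -0.863  0.002 -0.419  0.293] [496.565 247.182 292.959] [-0.193  2.132  0.112]
blue [545.083 116.89 ] [544.977 129.279] [611.512 118.456] [545.19  104.501] [478.655 115.324]
blue [564.662 275.394] [560.677 289.162] [616.289 291.807] [568.646 261.625] [513.034 258.98 ]
brown [357.175 189.198] [356.945 210.75 ] [373.038 189.726] [357.405 167.646] [341.312 188.671]
brown [421.948 112.633] [421.786 128.9  ] [443.425 113.136] [422.11   96.366] [400.471 112.131]
```

View pics/s7.png

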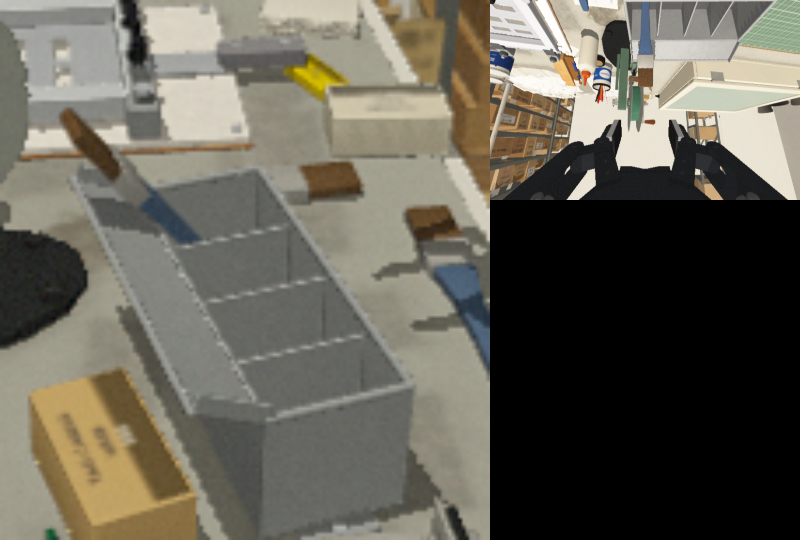

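Brush C stands in the right-hand bay, leaning out over the lip. Next is brush A.

```bash
python3 - <<'E'
from b import *
s=env.get_state();pr((420,225,270),tool(-Z,(.7,.714,0)),s)
E
```

```text
[ 0.239 -0.031 -0.224  0.153  0.293  0.278]
```

Request:
carry_out(
  motion=[
    {"x": 0.1,"y": -0.031,"z": -0.224,"wx": 0.03,"wy": 0.06,"wz": 0.056},
    {"x": 0.2,"y": -0.031,"z": -0.224,"wx": 0.06,"wy": 0.12,"wz": 0.11},
    {"x": 0.239,"y": -0.031,"z": -0.224,"wx": 0.153,"wy": 0.293,"wz": 0.278},
    {"x": 0.239,"y": -0.031,"z": -0.224,"wx": 0.153,"wy": 0.293,"wz": 0.278},
    {"x": 0.239,"y": -0.031,"z": -0.224,"wx": 0.153,"wy": 0.293,"wz": 0.278},
    {"x": 0.239,"y": -0.031,"z": -0.224,"wx": 0.153,"wy": 0.293,"wz": 0.278},
    {"x": 0.239,"y": -0.031,"z": -0.224,"wx": 0.153,"wy": 0.293,"wz": 0.278},
    {"x": 0.239,"y": -0.031,"z": -0.224,"wx": 0.153,"wy": 0.293,"wz": 0.278},
    {"x": 0.239,"y": -0.031,"z": -0.224,"wx": 0.153,"wy": 0.293,"wz": 0.278},
    {"x": 0.239,"y": -0.031,"z": -0.224,"wx": 0.153,"wy": 0.293,"wz": 0.278},
    {"x": 0.239,"y": -0.031,"z": -0.224,"wx": 0.153,"wy": 0.293,"wz": 0.278},
    {"x": 0.239,"y": -0.031,"z": -0.224,"wx": 0.153,"wy": 0.293,"wz": 0.278},
  ],
)

```text
time: 34.45
position: [420.0, 224.0, 264.4]
tcp_rot: [-1.186, -2.903, 0.013]
contact_force: [0.1, -0.1, 0.0]
grip_width: 53.3
grasp_force: 0.0
```

```bash
python3 - <<'E'
from b import *
m,im=shot("w8");brushes("w8");s=env.get_state();pr((357.3,221.5,100),tool(-Z,(1,0,0)),s)
print(proj(m,(357.3,166.5,10)),proj(m,(357.3,381,6)))
E
```

```text
34.5 [ 0.491  0.151 -0.04   1.389 -0.001  1.267] [419.655 224.209 264.857] [-1.186 -2.904  0.012]
blue [546.301 115.525] [547.957  99.281] [477.995 117.121] [544.645 131.769] [614.607 113.929]
blue [609.769 260.724] [612.161 240.911] [534.681 259.111] [607.378 280.538] [684.858 262.337]
blue [364.024 310.802] [359.943 241.574] [349.843 310.751] [368.104 380.03 ] [378.204 310.852]
brown [424.175 114.855] [426.084  96.523] [400.905 113.736] [422.266 133.187] [447.445 115.974]
brown [359.802 188.113] [359.505 167.124] [342.26  188.333] [360.099 209.103] [377.344 187.893]
[ 0.169 -0.177  0.661 -0.003  0.001  0.253]
[261.143 165.788] [374.041  49.279]
```

```bash
python3 - <<'E'
from b import *
s=env.get_state()
for z in(80,3):pr((360,221.5,z),tool(-Z,(1,-.02,0)),s)
E
```

```text
[ 0.162 -0.168  0.741 -0.003  0.001  0.26 ]
[ 0.161 -0.166  1.049 -0.003  0.001  0.26 ]
```

Request:
carry_out(
  claw=0.4,
  motion=[
    {"x": 0.162,"y": -0.168,"z": 0.2,"wx": 0,"wy": 0,"wz": 0.26},
    {"x": 0.162,"y": -0.168,"z": 0.4,"wx": 0,"wy": 0,"wz": 0.26},
    {"x": 0.162,"y": -0.168,"z": 0.55,"wx": 0,"wy": 0,"wz": 0.26},
    {"x": 0.162,"y": -0.168,"z": 0.7,"wx": 0,"wy": 0,"wz": 0.26},
    {"x": 0.162,"y": -0.168,"z": 0.741,"wx": 0,"wy": 0,"wz": 0.26},
    {"x": 0.162,"y": -0.168,"z": 0.741,"wx": 0,"wy": 0,"wz": 0.26},
    {"x": 0.162,"y": -0.168,"z": 0.741,"wx": 0,"wy": 0,"wz": 0.26},
    {"x": 0.162,"y": -0.168,"z": 0.741,"wx": 0,"wy": 0,"wz": 0.26},
    {"x": 0.162,"y": -0.168,"z": 0.741,"wx": 0,"wy": 0,"wz": 0.26},
  ],
)

```text
time: 35.4
position: [360.5, 222.4, 81.5]
tcp_rot: [-2.242, -2.198, 0.01]
contact_force: [-0.3, -0.3, 0.6]
grip_width: 59.9
grasp_force: 0.0
```

```bash
python3 - <<'E'
from b import *
s=env.get_state();print(s["position"],s["joints"]);brushes  
m,im=shot("w9");brushes("w9")
pr((360,221.5,3),tool(-Z,(1,-.02,0)),s)
E
```

```text
[360.49  222.447  81.454] [ 0.553  0.182 -0.502  0.893  0.     2.144]
35.45 [ 0.552  0.182 -0.502  0.894  0.     2.144] [360.561 222.388  81.412] [-2.243 -2.197  0.01 ]
blue [568.924 124.358] [524.768 122.167] [566.029 135.241] [613.08  126.548] [571.82  113.475]
blue [593.839 247.595] [582.034 247.81 ] [590.614 258.605] [605.644 247.379] [597.064 236.585]
blue [361.662 304.932] [347.671 305.208] [362.918 368.23 ] [375.653 304.656] [360.406 241.635]
brown [410.866 115.287] [401.297 115.421] [410.042 135.66 ] [420.435 115.153] [411.69   94.914]
brown [359.353 188.647] [358.92 166.86] [341.321 188.941] [359.785 210.434] [377.384 188.354]
[-0.003 -0.     0.314 -0.002  0.001 -0.   ]
```

Well aligned. Down, grip, lift.

Request:
carry_out(
  motion=[
    {"x": -0.003,"y": 0,"z": 0.15,"wx": 0,"wy": 0,"wz": 0},
    {"x": -0.003,"y": 0,"z": 0.25,"wx": 0,"wy": 0,"wz": 0},
    {"x": -0.003,"y": 0,"z": 0.3,"wx": 0,"wy": 0,"wz": 0},
    {"x": -0.003,"y": 0,"z": 0.314,"wx": 0,"wy": 0,"wz": 0},
    {"x": -0.003,"y": 0,"z": 0.314,"wx": 0,"wy": 0,"wz": 0},
  ],
)

```text
time: 35.95
position: [359.8, 221.1, 2.4]
tcp_rot: [-2.244, -2.195, 0.013]
contact_force: [-0.3, 0.2, 0.9]
grip_width: 59.7
grasp_force: 0.0
```

Request:
carry_out(
  claw=-1,
  grip_force=40,
  motion=[
    {"x": 0,"y": 0,"z": 0,"wx": 0,"wy": 0,"wz": 0},
    {"x": 0,"y": 0,"z": 0,"wx": 0,"wy": 0,"wz": 0},
    {"x": 0,"y": 0,"z": 0,"wx": 0,"wy": 0,"wz": 0},
    {"x": 0,"y": 0,"z": 0,"wx": 0,"wy": 0,"wz": 0},
    {"x": 0,"y": 0,"z": 0,"wx": 0,"wy": 0,"wz": 0},
  ],
)

```text
time: 36.45
position: [360.5, 221.5, 3.4]
tcp_rot: [-2.245, -2.195, 0.009]
contact_force: [-0.7, -0.2, 6.0]
grip_width: 37.1
grasp_force: 40.5
```

Request:
carry_out(
  motion=[
    {"x": 0,"y": 0,"z": -0.15,"wx": 0,"wy": 0,"wz": 0},
    {"x": 0,"y": 0,"z": -0.3,"wx": 0,"wy": 0,"wz": 0},
    {"x": 0,"y": 0,"z": -0.5,"wx": 0,"wy": 0,"wz": 0},
    {"x": 0,"y": 0,"z": -0.7,"wx": 0,"wy": 0,"wz": 0},
    {"x": 0,"y": 0,"z": -0.9,"wx": 0,"wy": 0,"wz": 0},
    {"x": 0,"y": 0,"z": -1,"wx": 0,"wy": 0,"wz": 0},
    {"x": 0,"y": 0,"z": -1,"wx": 0,"wy": 0,"wz": 0},
  ],
)

```text
time: 37.15
position: [363.2, 223.0, 256.5]
tcp_rot: [-2.246, -2.196, 0.001]
contact_force: [0.7, 0.3, -0.7]
grip_width: 36.8
grasp_force: 40.7
```

```bash
python3 - <<'E'
from b import *
s=env.get_state();print(s["position"],s["joints"]);p,R=place(100,160);print(p)
pr((440,280,340),tool(-Z,UY),s)
E
```

```text
[363.17  223.04  256.539] [ 0.55   0.061 -0.165  1.346  0.     2.144]
[580.237 452.845 148.638]
[ 0.235  0.302 -0.334 -0.    -0.    -0.565]
```

Request:
carry_out(
  motion=[
    {"x": 0.1,"y": 0.1,"z": -0.2,"wx": 0,"wy": 0,"wz": -0.565},
    {"x": 0.235,"y": 0.302,"z": -0.334,"wx": 0,"wy": 0,"wz": -0.565},
    {"x": 0.235,"y": 0.302,"z": -0.334,"wx": 0,"wy": 0,"wz": -0.565},
    {"x": 0.235,"y": 0.302,"z": -0.334,"wx": 0,"wy": 0,"wz": -0.565},
    {"x": 0.235,"y": 0.302,"z": -0.334,"wx": 0,"wy": 0,"wz": -0.565},
    {"x": 0.235,"y": 0.302,"z": -0.334,"wx": 0,"wy": 0,"wz": -0.565},
    {"x": 0.235,"y": 0.302,"z": -0.334,"wx": 0,"wy": 0,"wz": -0.565},
    {"x": 0.235,"y": 0.302,"z": -0.334,"wx": 0,"wy": 0,"wz": -0.565},
    {"x": 0.235,"y": 0.302,"z": -0.334,"wx": 0,"wy": 0,"wz": -0.565},
    {"x": 0.235,"y": 0.302,"z": -0.334,"wx": 0,"wy": 0,"wz": -0.565},
    {"x": 0.235,"y": 0.302,"z": -0.334,"wx": 0,"wy": 0,"wz": -0.565},
    {"x": 0.235,"y": 0.302,"z": -0.334,"wx": 0,"wy": 0,"wz": -0.565},
    {"x": 0.235,"y": 0.302,"z": -0.334,"wx": 0,"wy": 0,"wz": -0.565},
  ],
)

```text
time: 38.45
position: [438.8, 279.3, 334.3]
tcp_rot: [0.287, -3.12, 0.006]
contact_force: [0.5, 0.2, -0.7]
grip_width: 36.7
grasp_force: 40.8
```

```bash
python3 - <<'E'
from b import *
s=env.get_state();print(s["position"],s["joints"]);p,R=place(100,160);print(p)
pr((500,410,340),R,s);pr(p+[0,0,120],R,s)
E
```

```text
[438.833 279.305 334.345] [0.566 0.226 0.231 1.585 0.001 0.383]
[580.237 452.845 148.638]
[-0.336  0.469 -0.027 -0.001 -0.319  0.001]
[-0.685  0.58   0.255 -0.001 -0.319  0.001]
```

Request:
carry_out(
  motion=[
    {"x": -0.1,"y": 0.1,"z": -0.03,"wx": 0,"wy": -0.04,"wz": 0},
    {"x": -0.2,"y": 0.2,"z": -0.03,"wx": 0,"wy": -0.08,"wz": 0},
    {"x": -0.336,"y": 0.3,"z": -0.03,"wx": 0,"wy": -0.12,"wz": 0},
    {"x": -0.336,"y": 0.4,"z": -0.03,"wx": 0,"wy": -0.16,"wz": 0},
    {"x": -0.336,"y": 0.469,"z": -0.03,"wx": 0,"wy": -0.2,"wz": 0},
    {"x": -0.336,"y": 0.469,"z": -0.03,"wx": 0,"wy": -0.24,"wz": 0},
    {"x": -0.336,"y": 0.469,"z": -0.03,"wx": 0,"wy": -0.28,"wz": 0},
    {"x": -0.336,"y": 0.469,"z": -0.03,"wx": 0,"wy": -0.319,"wz": 0},
    {"x": -0.45,"y": 0.5,"z": 0.06,"wx": 0,"wy": -0.319,"wz": 0},
    {"x": -0.57,"y": 0.54,"z": 0.16,"wx": 0,"wy": -0.319,"wz": 0},
    {"x": -0.685,"y": 0.58,"z": 0.255,"wx": 0,"wy": -0.319,"wz": 0},
    {"x": -0.685,"y": 0.58,"z": 0.255,"wx": 0,"wy": -0.319,"wz": 0},
    {"x": -0.685,"y": 0.58,"z": 0.255,"wx": 0,"wy": -0.319,"wz": 0},
  ],
)

```text
time: 39.75
position: [580.7, 452.1, 267.6]
tcp_rot: [-0.194, 2.143, 0.102]
contact_force: [-1.2, 0.0, -0.5]
grip_width: 36.9
grasp_force: 40.8
```

```bash
python3 - <<'E'
from b import *
m,im=shot("w10")
print("lip tip corners",proj(m,BC+UX*93.7+UY*-123+Z*111),proj(m,BC+UX*93.7+UY*123+Z*111))
s=env.get_state();p,R=place(100,160)
for h in(120,60,20,0):pr(p+[0,0,h],R,s)
# observed lip edge: gradient along the row direction below/above predicted
g=cv2.cvtColor(im,cv2.COLOR_RGB2GRAY)
print(g[40:100:2,150],g[40:100:2,200]); print(g[45,300:460:4])
E
```

```text
39.8 [ 0.893  0.167 -0.522  0.022 -0.58   0.439] [580.501 452.291 269.151] [-0.194  2.141  0.103]
lip tip corners [41.377 57.322] [348.428  57.085]
[ 0.002  0.002  0.001 -0.001 -0.    -0.   ]
[ 0.203  0.003  0.132 -0.001 -0.    -0.   ]
[ 0.337  0.003  0.219 -0.001 -0.    -0.   ]
[ 0.404  0.003  0.263 -0.001 -0.    -0.   ]
[213 213 214 210 211 210 175 178 207 197  45  39  39  42  42  42  42  42  44  43  52 100 106 104 105 106 136 107 105 109] [212 207 208 210 212 206 149 183 212 201 191 189 190 189 193 203 215 220 220 218 218 215 217 215 217 216 218 215 217 215]
[ 99 102 102 101  99 102 101 100  96 190 205 211 162 193 204 173 112  93  74  70  88  78  71  72  95 136 201 206 209 212 216 217 221 222 221 219 218
 217 216 218]
```

Request:
carry_out(
  motion=[
    {"x": 0.1,"y": 0.003,"z": 0.067,"wx": 0,"wy": 0,"wz": 0},
    {"x": 0.203,"y": 0.003,"z": 0.132,"wx": 0,"wy": 0,"wz": 0},
    {"x": 0.27,"y": 0.003,"z": 0.176,"wx": 0,"wy": 0,"wz": 0},
    {"x": 0.337,"y": 0.003,"z": 0.219,"wx": 0,"wy": 0,"wz": 0},
    {"x": 0.375,"y": 0.003,"z": 0.244,"wx": 0,"wy": 0,"wz": 0},
    {"x": 0.404,"y": 0.003,"z": 0.263,"wx": 0,"wy": 0,"wz": 0},
    {"x": 0.404,"y": 0.003,"z": 0.263,"wx": 0,"wy": 0,"wz": 0},
    {"x": 0.404,"y": 0.003,"z": 0.263,"wx": 0,"wy": 0,"wz": 0},
  ],
)

```text
time: 40.6
position: [580.9, 453.5, 150.4]
tcp_rot: [-0.195, 2.139, 0.105]
contact_force: [0.5, -0.2, -0.5]
grip_width: 36.4
grasp_force: 40.8
```

Request:
carry_out(
  claw=0.25,
  motion=[
    {"x": 0,"y": 0,"z": 0,"wx": 0,"wy": 0,"wz": 0},
    {"x": 0,"y": 0,"z": 0,"wx": 0,"wy": 0,"wz": 0},
    {"x": 0,"y": 0,"z": 0,"wx": 0,"wy": 0,"wz": 0},
    {"x": 0,"y": 0,"z": 0,"wx": 0,"wy": 0,"wz": 0},
    {"x": 0,"y": 0,"z": -0.05,"wx": 0,"wy": 0,"wz": 0},
    {"x": 0,"y": 0,"z": -0.12,"wx": 0,"wy": 0,"wz": 0},
    {"x": 0,"y": 0,"z": -0.25,"wx": 0,"wy": 0,"wz": 0},
    {"x": 0,"y": 0,"z": -0.4,"wx": 0,"wy": 0,"wz": 0},
    {"x": -0.1,"y": -0.1,"z": -0.55,"wx": 0,"wy": 0,"wz": 0},
    {"x": -0.2,"y": -0.2,"z": -0.6,"wx": 0,"wy": 0,"wz": 0},
    {"x": -0.3,"y": -0.3,"z": -0.65,"wx": 0,"wy": 0,"wz": 0},
    {"x": -0.3,"y": -0.3,"z": -0.65,"wx": 0,"wy": 0,"wz": 0},
  ],
)

```text
time: 41.8
position: [501.0, 361.2, 306.6]
tcp_rot: [-0.191, 2.134, 0.108]
contact_force: [0.4, 0.1, 0.2]
grip_width: 53.4
grasp_force: 0.0
```

```bash
python3 - <<'E'
from b import *
shot("t11","top");brushes("t11");shot("s11","scene");m,im=load("s11")
for c in blobs(im,(100,60,40),(125,255,255),20):
    print("sc blue",cv2.boundingRect(c))
for c in blobs(im,(3,70,30),(15,255,120),20):
    x,y,w,h=cv2.boundingRect(c)
    if 290<x<440 and y>180:print("sc brown",(x,y,w,h))
s=env.get_state();print(s["position"],s["joints"]);pr((500,200,300),tool(-Z,UY),s)
E
```

```text
41.85 [ 0.906 -0.079 -0.684  0.106 -0.592  0.449] [500.572 361.654 304.115] [-0.193  2.137  0.106]
blue [545.083 116.89 ] [544.977 129.279] [611.512 118.456] [545.19  104.501] [478.655 115.324]
blue [568.02  268.066] [561.782 279.998] [616.342 294.21 ] [574.257 256.134] [519.697 241.921]
brown [421.948 112.633] [421.786 128.9  ] [443.425 113.136] [422.11   96.366] [400.471 112.131]
41.9 [ 0.907 -0.076 -0.685  0.105 -0.592  0.449] [500.218 361.947 302.121] [-0.194  2.139  0.105]
sc blue (360, 289, 15, 15)
sc blue (330, 243, 17, 14)
sc blue (202, 240, 20, 24)
sc blue (219, 182, 22, 17)
sc blue (477, 143, 14, 27)
sc blue (535, 139, 18, 47)
[500.218 361.947 302.121] [ 0.907 -0.076 -0.685  0.105 -0.592  0.449]
[ 0.071 -0.637 -0.094 -0.001  0.317 -0.001]
```

```bash
python3 - <<'E'
from b import *
s=env.get_state()
a=np.radians(50);pr((470,190,300),tool(-Z,(-np.sin(a),np.cos(a),0)),s)
E
```

```text
[ 0.139 -0.655 -0.199 -0.11   0.304 -0.201]
```

Request:
carry_out(
  motion=[
    {"x": 0.1,"y": -0.1,"z": -0.199,"wx": -0.02,"wy": 0.06,"wz": -0.04},
    {"x": 0.139,"y": -0.3,"z": -0.199,"wx": -0.04,"wy": 0.12,"wz": -0.08},
    {"x": 0.139,"y": -0.5,"z": -0.199,"wx": -0.11,"wy": 0.304,"wz": -0.201},
    {"x": 0.139,"y": -0.655,"z": -0.199,"wx": -0.11,"wy": 0.304,"wz": -0.201},
    {"x": 0.139,"y": -0.655,"z": -0.199,"wx": -0.11,"wy": 0.304,"wz": -0.201},
    {"x": 0.139,"y": -0.655,"z": -0.199,"wx": -0.11,"wy": 0.304,"wz": -0.201},
    {"x": 0.139,"y": -0.655,"z": -0.199,"wx": -0.11,"wy": 0.304,"wz": -0.201},
    {"x": 0.139,"y": -0.655,"z": -0.199,"wx": -0.11,"wy": 0.304,"wz": -0.201},
    {"x": 0.139,"y": -0.655,"z": -0.199,"wx": -0.11,"wy": 0.304,"wz": -0.201},
    {"x": 0.139,"y": -0.655,"z": -0.199,"wx": -0.11,"wy": 0.304,"wz": -0.201},
    {"x": 0.139,"y": -0.655,"z": -0.199,"wx": -0.11,"wy": 0.304,"wz": -0.201},
  ],
)

```text
time: 43.0
position: [470.2, 190.9, 297.7]
tcp_rot: [1.326, -2.843, 0.0]
contact_force: [-0.5, 0.0, 1.0]
grip_width: 53.3
grasp_force: 0.0
```

```bash
python3 - <<'E'
from b import *
s=env.get_state();print(s["position"],s["joints"])
pr((451.6,114.8,150),tool(-Z,(.033,-.9994,0)),s)
E
```

```text
[470.173 190.943 297.668] [ 0.386  0.198  0.102  1.48  -0.    -0.487]
[ 0.279 -0.14   0.592  0.002 -0.    -0.733]
```

Request:
carry_out(
  claw=0.4,
  motion=[
    {"x": 0.1,"y": -0.05,"z": 0.1,"wx": 0,"wy": 0,"wz": -0.733},
    {"x": 0.2,"y": -0.1,"z": 0.2,"wx": 0,"wy": 0,"wz": -0.733},
    {"x": 0.279,"y": -0.14,"z": 0.3,"wx": 0,"wy": 0,"wz": -0.733},
    {"x": 0.279,"y": -0.14,"z": 0.4,"wx": 0,"wy": 0,"wz": -0.733},
    {"x": 0.279,"y": -0.14,"z": 0.5,"wx": 0,"wy": 0,"wz": -0.733},
    {"x": 0.279,"y": -0.14,"z": 0.592,"wx": 0,"wy": 0,"wz": -0.733},
    {"x": 0.279,"y": -0.14,"z": 0.592,"wx": 0,"wy": 0,"wz": -0.733},
    {"x": 0.279,"y": -0.14,"z": 0.592,"wx": 0,"wy": 0,"wz": -0.733},
    {"x": 0.279,"y": -0.14,"z": 0.592,"wx": 0,"wy": 0,"wz": -0.733},
    {"x": 0.279,"y": -0.14,"z": 0.592,"wx": 0,"wy": 0,"wz": -0.733},
    {"x": 0.279,"y": -0.14,"z": 0.592,"wx": 0,"wy": 0,"wz": -0.733},
    {"x": 0.279,"y": -0.14,"z": 0.592,"wx": 0,"wy": 0,"wz": -0.733},
    {"x": 0.279,"y": -0.14,"z": 0.592,"wx": 0,"wy": 0,"wz": -0.733},
    {"x": 0.279,"y": -0.14,"z": 0.592,"wx": 0,"wy": 0,"wz": -0.733},
    {"x": 0.279,"y": -0.14,"z": 0.592,"wx": 0,"wy": 0,"wz": -0.733},
    {"x": 0.279,"y": -0.14,"z": 0.592,"wx": 0,"wy": 0,"wz": -0.733},
    {"x": 0.279,"y": -0.14,"z": 0.592,"wx": 0,"wy": 0,"wz": -0.733},
  ],
)

```text
time: 44.7
position: [451.2, 114.4, 151.7]
tcp_rot: [3.14, 0.054, -0.001]
contact_force: [-0.1, 0.0, -0.2]
grip_width: 60.0
grasp_force: 0.0
```

```bash
python3 - <<'E'
from b import *
m,im=shot("w12");brushes("w12");s=env.get_state()
pr((451.6,114.8,3),tool(-Z,(.033,-.9994,0)),s)
E
```

```text
44.75 [ 0.249  0.181 -0.299  1.092 -0.001 -2.925] [451.323 114.391 151.726] [ 3.14   0.051 -0.001]
blue [546.02  118.481] [545.525 132.639] [614.929 120.912] [546.514 104.324] [477.11  116.051]
blue [576.652 293.857] [566.209 306.452] [620.763 337.605] [587.094 281.262] [532.54  250.109]
brown [423.933 113.64 ] [423.322 131.3  ] [445.495 114.411] [424.544  95.979] [402.371 112.868]
[ 0.002 -0.002  0.595  0.     0.    -0.   ]
```

Request:
carry_out(
  motion=[
    {"x": 0.002,"y": -0.002,"z": 0.2,"wx": 0,"wy": 0,"wz": 0},
    {"x": 0.002,"y": -0.002,"z": 0.4,"wx": 0,"wy": 0,"wz": 0},
    {"x": 0.002,"y": -0.002,"z": 0.53,"wx": 0,"wy": 0,"wz": 0},
    {"x": 0.002,"y": -0.002,"z": 0.58,"wx": 0,"wy": 0,"wz": 0},
    {"x": 0.002,"y": -0.002,"z": 0.595,"wx": 0,"wy": 0,"wz": 0},
    {"x": 0.002,"y": -0.002,"z": 0.595,"wx": 0,"wy": 0,"wz": 0},
  ],
)

```text
time: 45.35
position: [452.0, 114.8, 2.7]
tcp_rot: [3.14, 0.052, -0.004]
contact_force: [0.2, -0.0, 0.0]
grip_width: 59.9
grasp_force: 0.0
```

Request:
carry_out(
  claw=-1,
  grip_force=40,
  motion=[
    {"x": 0,"y": 0,"z": 0,"wx": 0,"wy": 0,"wz": 0},
    {"x": 0,"y": 0,"z": 0,"wx": 0,"wy": 0,"wz": 0},
    {"x": 0,"y": 0,"z": 0,"wx": 0,"wy": 0,"wz": 0},
    {"x": 0,"y": 0,"z": 0,"wx": 0,"wy": 0,"wz": 0},
    {"x": 0,"y": 0,"z": 0,"wx": 0,"wy": 0,"wz": 0},
  ],
)

```text
time: 45.85
position: [453.1, 115.0, 3.8]
tcp_rot: [3.14, 0.053, -0.0]
contact_force: [-2.6, -0.4, 5.9]
grip_width: 36.9
grasp_force: 42.1
```

Request:
carry_out(
  motion=[
    {"x": 0,"y": 0,"z": -0.15,"wx": 0,"wy": 0,"wz": 0},
    {"x": 0,"y": 0,"z": -0.3,"wx": 0,"wy": 0,"wz": 0},
    {"x": 0,"y": 0,"z": -0.5,"wx": 0,"wy": 0,"wz": 0},
    {"x": 0,"y": 0,"z": -0.7,"wx": 0,"wy": 0,"wz": 0},
    {"x": 0,"y": 0,"z": -0.9,"wx": 0,"wy": 0,"wz": 0},
    {"x": 0,"y": 0,"z": -1,"wx": 0,"wy": 0,"wz": 0},
    {"x": 0,"y": 0,"z": -1,"wx": 0,"wy": 0,"wz": 0},
  ],
)

```text
time: 46.55
position: [454.6, 115.5, 257.1]
tcp_rot: [-3.141, -0.053, -0.008]
contact_force: [0.4, 0.5, -1.3]
grip_width: 37.0
grasp_force: 41.4
```

```bash
python3 - <<'E'
from b import *
s=env.get_state();print(s["position"],s["joints"])
pr((460,170,340),tool(-Z,UY),s)
E
```

```text
[454.553 115.517 257.08 ] [ 0.249  0.13  -0.085  1.351 -0.001 -2.926]
[ 0.031 -0.217 -0.331 -0.003  0.     0.952]
```

Request:
carry_out(
  motion=[
    {"x": 0.01,"y": -0.05,"z": -0.2,"wx": 0,"wy": 0,"wz": 0.2},
    {"x": 0.031,"y": -0.1,"z": -0.331,"wx": 0,"wy": 0,"wz": 0.5},
    {"x": 0.031,"y": -0.217,"z": -0.331,"wx": 0,"wy": 0,"wz": 0.5},
    {"x": 0.031,"y": -0.217,"z": -0.331,"wx": 0,"wy": 0,"wz": 0.5},
    {"x": 0.031,"y": -0.217,"z": -0.331,"wx": 0,"wy": 0,"wz": 0.5},
    {"x": 0.031,"y": -0.217,"z": -0.331,"wx": 0,"wy": 0,"wz": 0.5},
    {"x": 0.031,"y": -0.217,"z": -0.331,"wx": 0,"wy": 0,"wz": 0.6},
    {"x": 0.031,"y": -0.217,"z": -0.331,"wx": 0,"wy": 0,"wz": 0.952},
    {"x": 0.031,"y": -0.217,"z": -0.331,"wx": 0,"wy": 0,"wz": 0.952},
    {"x": 0.031,"y": -0.217,"z": -0.331,"wx": 0,"wy": 0,"wz": 0.952},
    {"x": 0.031,"y": -0.217,"z": -0.331,"wx": 0,"wy": 0,"wz": 0.952},
    {"x": 0.031,"y": -0.217,"z": -0.331,"wx": 0,"wy": 0,"wz": 0.952},
    {"x": 0.031,"y": -0.217,"z": -0.331,"wx": 0,"wy": 0,"wz": 0.952},
    {"x": 0.031,"y": -0.217,"z": -0.331,"wx": 0,"wy": 0,"wz": 0.952},
    {"x": 0.031,"y": -0.217,"z": -0.331,"wx": 0,"wy": 0,"wz": 0.952},
    {"x": 0.031,"y": -0.217,"z": -0.331,"wx": 0,"wy": 0,"wz": 0.952},
    {"x": 0.031,"y": -0.217,"z": -0.331,"wx": 0,"wy": 0,"wz": 0.952},
    {"x": 0.031,"y": -0.217,"z": -0.331,"wx": 0,"wy": 0,"wz": 0.952},
    {"x": 0.031,"y": -0.217,"z": -0.331,"wx": 0,"wy": 0,"wz": 0.952},
    {"x": 0.031,"y": -0.217,"z": -0.331,"wx": 0,"wy": 0,"wz": 0.952},
  ],
)

```text
time: 48.55
position: [458.6, 169.6, 334.6]
tcp_rot: [0.28, -3.126, 0.002]
contact_force: [0.7, -0.3, -0.4]
grip_width: 37.1
grasp_force: 41.4
```

```bash
python3 - <<'E'
from b import *
s=env.get_state();print(s["position"],s["joints"]);p,R=place(17,160);print(p)
pr((510,270,345),R,s);pr(p+[0,0,125],R,s)
E
```

```text
[458.607 169.572 334.557] [ 0.354  0.165  0.154  1.563 -0.     0.176]
[595.363 371.235 148.638]
[-0.274  0.359 -0.043 -0.001 -0.318 -0.001]
[-0.682  0.697  0.241 -0.001 -0.318 -0.001]
```

Request:
carry_out(
  motion=[
    {"x": -0.1,"y": 0.1,"z": -0.043,"wx": 0,"wy": -0.04,"wz": 0},
    {"x": -0.2,"y": 0.2,"z": -0.043,"wx": 0,"wy": -0.08,"wz": 0},
    {"x": -0.274,"y": 0.3,"z": -0.043,"wx": 0,"wy": -0.12,"wz": 0},
    {"x": -0.274,"y": 0.359,"z": -0.043,"wx": 0,"wy": -0.16,"wz": 0},
    {"x": -0.274,"y": 0.45,"z": -0.043,"wx": 0,"wy": -0.2,"wz": 0},
    {"x": -0.274,"y": 0.55,"z": -0.043,"wx": 0,"wy": -0.24,"wz": 0},
    {"x": -0.274,"y": 0.65,"z": -0.043,"wx": 0,"wy": -0.28,"wz": 0},
    {"x": -0.274,"y": 0.697,"z": -0.043,"wx": 0,"wy": -0.318,"wz": 0},
    {"x": -0.4,"y": 0.697,"z": 0.05,"wx": 0,"wy": -0.318,"wz": 0},
    {"x": -0.54,"y": 0.697,"z": 0.15,"wx": 0,"wy": -0.318,"wz": 0},
    {"x": -0.682,"y": 0.697,"z": 0.241,"wx": 0,"wy": -0.318,"wz": 0},
    {"x": -0.682,"y": 0.697,"z": 0.241,"wx": 0,"wy": -0.318,"wz": 0},
    {"x": -0.682,"y": 0.697,"z": 0.241,"wx": 0,"wy": -0.318,"wz": 0},
  ],
)

```text
time: 49.85
position: [594.0, 371.3, 272.0]
tcp_rot: [-0.199, 2.141, 0.104]
contact_force: [0.0, 0.1, -1.2]
grip_width: 36.6
grasp_force: 41.4
```

```bash
python3 - <<'E'
from b import *
m,im=shot("w13");s=env.get_state();p,R=place(17,160)
for h in(125,60,20,0):pr(p+[0,0,h],R,s)
print("lip",proj(m,BC+UX*93.7+UY*-123+Z*111),proj(m,BC+UX*93.7+UY*123+Z*111))
E
```

```text
49.9 [ 0.761  0.078 -0.635 -0.054 -0.476  0.339] [593.813 371.623 273.481] [-0.199  2.139  0.106]
[-0.004 -0.003  0.005  0.     0.     0.001]
[ 0.214 -0.002  0.146  0.     0.     0.001]
[ 0.349 -0.002  0.233  0.     0.     0.001]
[ 0.416 -0.002  0.277  0.     0.     0.001]
lip [144.761  53.401] [449.42   54.278]
```

View pics/w13.png

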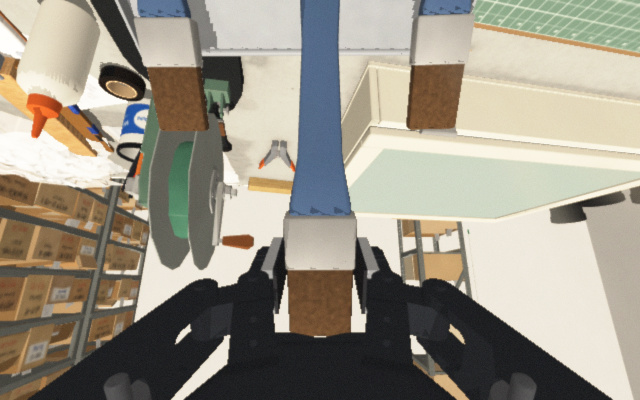

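The first two brushes (heads at (178,95) and (438,95)) lean out over the lip, and there is a free place between them for the third.

Request:
carry_out(
  motion=[
    {"x": 0.1,"y": -0.002,"z": 0.073,"wx": 0,"wy": 0,"wz": 0},
    {"x": 0.214,"y": -0.002,"z": 0.146,"wx": 0,"wy": 0,"wz": 0},
    {"x": 0.28,"y": -0.002,"z": 0.19,"wx": 0,"wy": 0,"wz": 0},
    {"x": 0.349,"y": -0.002,"z": 0.233,"wx": 0,"wy": 0,"wz": 0},
    {"x": 0.385,"y": -0.002,"z": 0.256,"wx": 0,"wy": 0,"wz": 0},
    {"x": 0.416,"y": -0.002,"z": 0.277,"wx": 0,"wy": 0,"wz": 0},
    {"x": 0.416,"y": -0.002,"z": 0.277,"wx": 0,"wy": 0,"wz": 0},
    {"x": 0.416,"y": -0.002,"z": 0.277,"wx": 0,"wy": 0,"wz": 0},
  ],
)

```text
time: 50.7
position: [595.8, 372.3, 150.8]
tcp_rot: [-0.199, 2.137, 0.108]
contact_force: [-1.4, 0.1, -0.7]
grip_width: 36.8
grasp_force: 41.4
```

Request:
carry_out(
  claw=0.25,
  motion=[
    {"x": 0,"y": 0,"z": 0,"wx": 0,"wy": 0,"wz": 0},
    {"x": 0,"y": 0,"z": 0,"wx": 0,"wy": 0,"wz": 0},
    {"x": 0,"y": 0,"z": 0,"wx": 0,"wy": 0,"wz": 0},
    {"x": 0,"y": 0,"z": 0,"wx": 0,"wy": 0,"wz": 0},
    {"x": 0,"y": 0,"z": -0.05,"wx": 0,"wy": 0,"wz": 0},
    {"x": 0,"y": 0,"z": -0.12,"wx": 0,"wy": 0,"wz": 0},
    {"x": 0,"y": 0,"z": -0.25,"wx": 0,"wy": 0,"wz": 0},
    {"x": 0,"y": 0,"z": -0.4,"wx": 0,"wy": 0,"wz": 0},
    {"x": -0.1,"y": 0,"z": -0.55,"wx": 0,"wy": 0,"wz": 0},
    {"x": -0.2,"y": 0,"z": -0.7,"wx": 0,"wy": 0,"wz": 0},
    {"x": -0.2,"y": 0,"z": -0.8,"wx": 0,"wy": 0,"wz": 0},
    {"x": -0.2,"y": 0,"z": -0.8,"wx": 0,"wy": 0,"wz": 0},
  ],
)

```text
time: 51.9
position: [456.2, 346.3, 303.9]
tcp_rot: [-0.198, 2.134, 0.112]
contact_force: [-0.3, -0.3, -0.7]
grip_width: 53.5
grasp_force: 0.0
```

```bash
python3 - <<'E'
from b import *
mt,t=shot("t14","top");ms,sc=shot("s14","scene");brushes("t14")
o=np.zeros((540,800,3),np.uint8)
o[:270,:480]=cv2.resize(t[110:245,130:370,::-1],(480,270),interpolation=cv2.INTER_CUBIC)
o[270:,:480]=cv2.resize(t[110:245,230:470,::-1],(480,270),interpolation=cv2.INTER_CUBIC)
o[:400,480:]=cv2.resize(sc[190:340,290:410,::-1],(320,400),interpolation=cv2.INTER_CUBIC)
cv2.imwrite("pics/end.png",o)
E
```

```text
51.95 [ 0.973 -0.149 -0.739  0.148 -0.636  0.498] [456.707 346.395 302.035] [-0.199  2.136  0.111]
52.0 [ 0.972 -0.147 -0.74   0.147 -0.636  0.497] [457.071 346.176 300.482] [-0.2    2.137  0.109]
blue [555.282 381.249] [547.989 392.934] [595.333 407.27 ] [562.574 369.565] [515.23  355.228]
blue [565.348 253.458] [561.799 267.385] [613.817 267.114] [568.898 239.531] [516.879 239.802]
brown [640.491 432.281] [631.428 451.515] [663.505 443.829] [649.553 413.047] [617.477 420.732]
```

View pics/end.png

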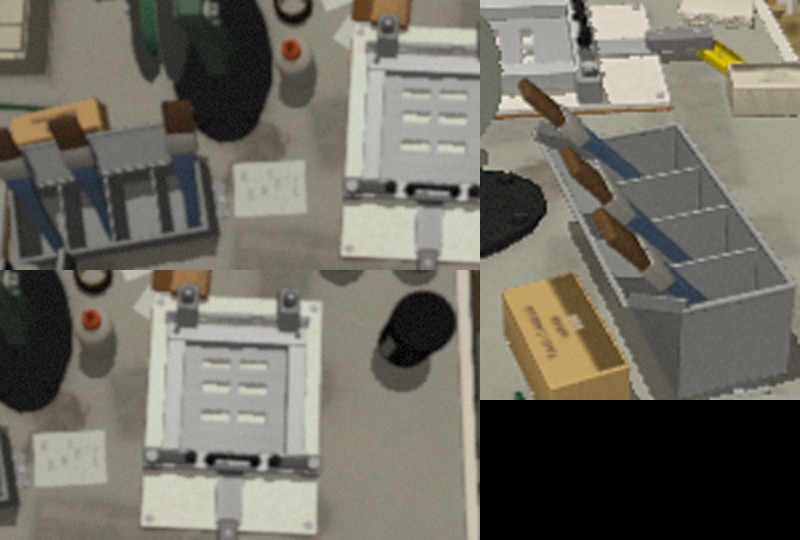

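The picture shows all three brushes leaning out over the lip, both latches over the rail, the gauge in place, and the bottle and jar upright. I'm handing the job in.

```bash
python3 -c "
from plant import env
print(env.close_job())"
```

```text
the job is handed in; nothing more can be done
None
```

I've handed the job in; no verdict was returned. In the last picture the three brushes that were out lean over the drip lip, the frame is down, the gauge sits under the rail (its line was level with the edge before I latched), both latches are over, and the bottle and jar stand.

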